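Rattles bedded down on the sloping rest behind a pinned chock

TASK

Put the rattles away for the night on the sloping rest: swing its hold-down arm right back, set the yellow chock flat and square on the board, midway across it, where the arm's pad will come down on the middle of its crossbar, two feet pointing uphill, and swing the arm over onto it so that it is pinned. Only then lay every rattle there is across the board in a row on the uphill side of the chock, each on its side, square to the slope and centred across its width, so that all stay put when let go. Leave the other things on the table where they are.

Things in the scene. Friction and masses are not known exactly. Their poses are not given: they have to be found in the camera images.
- board: Sloping beech board, 200 mm wide (x), 450 mm long (y), fixed. Origin on its upper face, midway across, 210 mm from the high end; x across the slope, y straight uphill (it rises 0.14 rad), z square out of the face. Face 18 mm above the table at the low end, 80 mm at the high end. The arm's bracket (two white cheeks, 42 mm over all, 58 mm high) stands at the low end, y -230 to -180 mm.
- clamp (a joint): Angle (rad) of the steel hold-down arm about its pivot (axis along the board's x). 0: stop, arm parallel to the board, pointing uphill, pad 14 mm above the bare face. Grows as the arm is lifted up and over, to the stop at 1.9, leaning back downhill. 0.4 kg, weight about 70 mm from the pivot, no spring: past upright (about 1.4) it falls back, else onto the board side. On the chock: about 0.13, pressing with 2 N.
- clamp_pivot (a point): Pivot axis of the arm, at the middle of the arm's 18 mm width: board frame (0, -205, 45) mm. The arm reaches 130 mm from it. The rubber pad (22 mm across) hangs under the arm 120 mm from the pivot, underside 31 mm below the arm's centre line; on the 30 mm high chock it comes to about y = -81 mm in the board frame.
- clamp_peg (a point): Grip point on the red round handle peg, 14 mm diameter, that sticks out 64 mm sideways from the arm (to the board's -x side, the robot's side), parallel to the pivot axis, 85 mm from it. This point is 43 mm from the arm's middle. The peg turns with the arm, and can turn between gripping fingers.
- chock: Yellow U-shaped chock, 0.2 kg, all 30 mm high: crossbar 120 mm long (x), 24 mm thick (y); at each end a foot 30 mm wide sticks out 25 mm to +y, 60 mm between the feet. Origin at the middle of the crossbar's underside, z up. Starts flat on the table. Does not slide on the bare slope by itself. Its place: origin near (0, -81, 0) mm in the board frame, +y uphill.
- chock_face (a point): Midway between the end faces of the chock's two feet, 37 mm to +y of the chock's origin and 15 mm up. A rattle resting against the feet has its axis 30 mm uphill of this point; each further one lies 60 mm farther uphill.
- rattle1: Red dumb-bell rattle lying on its side, 130 mm long: two round ends of 60 mm diameter and 35 mm width joined by a beech waist 60 mm long and 30 mm thick (grip here); 0.15 kg; origin at its middle on the axis, x along the axis. It rests on the flat table but rolls on the board. Maybe absent.
- rattle2: Blue dumb-bell rattle lying on its side, 130 mm long: two round ends of 60 mm diameter and 35 mm width joined by a beech waist 60 mm long and 30 mm thick (grip here); 0.15 kg; origin at its middle on the axis, x along the axis. It rests on the flat table but rolls on the board. Maybe absent.
- rattle3: Green dumb-bell rattle lying on its side, 130 mm long: two round ends of 60 mm diameter and 35 mm width joined by a beech waist 60 mm long and 30 mm thick (grip here); 0.15 kg; origin at its middle on the axis, x along the axis. It rests on the flat table but rolls on the board. Maybe absent.
- rattle4: Orange dumb-bell rattle lying on its side, 130 mm long: two round ends of 60 mm diameter and 35 mm width joined by a beech waist 60 mm long and 30 mm thick (grip here); 0.15 kg; origin at its middle on the axis, x along the axis. It rests on the flat table but rolls on the board. Maybe absent.
- elephant: Blue ceramic elephant figurine, 100 mm high, to the right of the rest; leave alone. Origin under its middle.
- sippy: Closed blue sippy cup, 72 mm across and 136 mm high, standing to the left of the rest; leave alone. Origin under its middle.
- teether: Green teether ring, 80 mm across, 14 mm thick, flat on the table near the robot; leave alone. Origin under its middle.
- hairbrush: Steel baby hairbrush, 170 mm long, lying flat to the right of the rest; leave alone. Origin at its middle.
- cream: Cream jar, 60 mm across and 60 mm high, standing near the robot's right; leave alone. Origin under its middle.
Not all that is in view belongs to the job. Leave any pink look-alike of the rattle1 alone. What is shaped like the rattle4 but pink is not meant.

How it is judged (in metres and radians):
On the way, in this order (a step that is already met when the one before it is completed fails the run):
1. the hold-down arm is swung right back (joint above 1.7) (value of joint clamp above 1.7 rad), for 0.2 s.
2. the chock stands in its place on the board, feet uphill, let go, the arm still back (y of chock_face in the frame of board between -0.058 and -0.03 m and x of chock_face in the frame of board between -0.015 and 0.015 m and z of chock_face in the frame of board between 0.01 and 0.02 m and y of chock in the frame of board between -0.093 and -0.069 m and angle between the x axis of chock and the x axis of board, either way round below 0.12 rad and contact force between chock and the fingers below 0.1 N and value of joint clamp above 1.3 rad), for 0.2 s.
3. the arm is over and its pad rests on the chock (y of chock_face in the frame of board between -0.058 and -0.03 m and x of chock_face in the frame of board between -0.015 and 0.015 m and z of chock_face in the frame of board between 0.01 and 0.02 m and y of chock in the frame of board between -0.093 and -0.069 m and angle between the x axis of chock and the x axis of board, either way round below 0.12 rad and value of joint clamp between 0.08 and 0.2 rad and contact force between clamp and chock above 0.5 N), for 0.3 s.
4. every rattle lies in the row uphill of the chock, let go and at rest (x of rattle1 in the frame of board between -0.035 and 0.035 m and y of rattle1 in the frame of board between -0.032 and 0.19 m and z of rattle1 in the frame of board between 0.024 and 0.036 m and angle between the x axis of each of rattle1, rattle2, rattle3, rattle4 and the x axis of board, either way round below 0.2 rad and contact force between each of rattle1, rattle2, rattle3, rattle4 and board above 0.2 N and contact force between each of rattle1, rattle2, rattle3, rattle4 and the fingers below 0.1 N and linear speed of each of rattle1, rattle2, rattle3, rattle4 below 0.02 m/s and x of rattle2 in the frame of board between -0.035 and 0.035 m and y of rattle2 in the frame of board between -0.032 and 0.19 m and z of rattle2 in the frame of board between 0.024 and 0.036 m and x of rattle3 in the frame of board between -0.035 and 0.035 m and y of rattle3 in the frame of board between -0.032 and 0.19 m and z of rattle3 in the frame of board between 0.024 and 0.036 m and x of rattle4 in the frame of board between -0.035 and 0.035 m and y of rattle4 in the frame of board between -0.032 and 0.19 m and z of rattle4 in the frame of board between 0.024 and 0.036 m), for 0.3 s.
At the end, for the whole second after the job is handed in: Chock on the board, feet uphill, within 12 mm along and 15 mm across of its place and 0.12 rad of square; arm resting on it (joint 0.08 to 0.20); every rattle on the board uphill of it, within 35 mm of the centre line and 0.2 rad of square, let go and at rest (all of step 3 and all of step 4); the robot touches nothing.
It fails at once if a rattle is put on the board before the arm has been swung onto the chock (value of joint clamp above 0.5 rad and contact force between any of rattle1, rattle2, rattle3, rattle4 and board above 0.3 N).
It fails at once if a bystander (elephant, sippy cup, teether, hairbrush, cream jar) is pushed more than 40 mm (distance of any of elephant, sippy, teether, hairbrush, cream from where it was at the start of the episode above 0.04 m).
Of rattle1, rattle2, rattle3, rattle4 only 3 to 4 are there at a start; the rules pass over those that are not, and their reading is None.
At some moment in a run one of chock may be knocked a few centimetres aside while the robot is not near it.
Once in a run the grip may slacken for a moment while it holds something.
It also fails if it takes over 210 s, if anything falls off the work surface, if the arm or the gripper's body presses on something with over 40 N, if the wrist force passes 120 N, or if a joint passes its speed limit or range.

ROBOT

A 6-joint arm with a two-finger parallel gripper is mounted at the origin on the work surface. World frame = base frame: x ahead of the robot, y to its left, z up, the work surface at z = 0. Lengths are in m, angles in degrees, forces in N, time in s.
With the tool pointing down it reaches from about 0.375 to 0.9 m from the base axis. Payload 3.1 kg.
Tool frame: the origin (TCP) lies between the finger pads; the fingertips stand 22 mm ahead of it and the grasp point (between the pads) lies 3 mm ahead of it (bot.tip_extent is the distance from the TCP to the fingertips, in m); y points along the fingers, z is the direction in which the jaws open and shut, and the axes are right-handed (so a half turn about y gives the same grasp; the last joint's range is limited). The gripper opens to 87 mm and grips with 3 to 60 N. Pads are 19 mm wide; open, the fingers measure 117 mm over their backs; the gripper's body (75 mm by 190 mm) begins 51 mm behind the grasp point.
Start: joints at [57.038, 30.224, 82.088, -0, 67.689, -10.227], TCP at [0.242, 0.576, 0.245] pointing down, gripper open.
Joint ranges: [-176.69, 176.69], [-43.24, 126.21], [12.49, 139.97], [-82, 262], [0, 151.66], [-163.58, 163.58]. Speed limits (degrees/s): [159.86, 159.86, 180, 180, 180, 180].

INTERFACE

Orientations are given as a 3x3 rotation matrix whose columns are the frame's x, y, z axes.
In Python, from rig import bot, eyes, models gives the robot as it stands. The module is installed in compiled form; this text tells all that it offers.
- The arm moves only by the tool arm_command, never from a script. Its arguments are lists of equal length, an entry for each row: "translation": the shift along the tool's x, y, z each as a share of 0.08 m, from -1 to 1, a list of three; "rotation": the turn, a rotation vector about the tool's x, y, z each as a share of 60 degrees, from -1 to 1, a list of three; "grip": the closure, from -1 (fully open) to 1 (shut), so that 0 is half open. In form: {"translation": [[x, y, z], ...], "rotation": [[rx, ry, rz], ...], "grip": [grip, ...]}. A call has 1 to 5 rows; each row is the pose to reach, as a shift and turn from the pose commanded when the call began, along the tool's axes at that moment; what a row does not reach only later rows make up. A row lasts 1/10 s, in which the tool goes at most 50 mm and 8.59 degrees, less where a joint would pass 70% of its speed; a pose out of reach is approached as far as the arm can. A call with a number of a shift or a turn outside -1 to 1 is refused whole. A call with a gripper value outside its range is refused whole. The fingers move at their own pace and stop on an object; the grip force is fixed at half the most. Time passes only in rows, so rows that repeat a pose let the fingers close. It gives the time, the measured TCP pose, the force and the opening at its end, in the units of the state.
- bot.read_state(): the state, without advancing time (a new reading comes with each control period).
- eyes.capture(name): name is "scene" or "top"; returns a dict with "image" (420x560x3 uint8, blue, green, red), "mtx" (3x3 intrinsics, pixels), "rvec" (rotation vector, rad) and "tvec" (3), from world to camera coordinates, as OpenCV has them. Camera axes: x right, y down, z forward; pixel columns grow to the right and rows downward; lengths in m; the calibration is good to about 2 mm. A picture is of the moment at which its call begins. There is no depth.
- bot.hand_in(): hands the job in, once; it reports no verdict.
Trained networks look in the newest picture that a camera, given by its name, has taken for a name from the list of things; names that differ only in an ending like _2 or _b are one class to them, and where a whole thing is asked for, a point or a joint stands for the part that bears it (a point fixed in the world has none). Each returns a list of dicts, best first, with "conf" (0 to 1); they miss things now and then, are a little off and sometimes report something else, mostly with a low value. They report only what shows in the picture. A call takes as long as a camera call. They do not tell look-alikes from the thing itself.
- models.recognise(camera, thing): "extent" ([left, top, right, bottom] as shares, 0 to 1, of the picture: columns of its width, rows of its height, round what is visible of it).
- models.spot_point(camera, thing): "point" ([column, row] as shares, 0 to 1, of the picture: columns of its width, rows of its height: a listed point, or the origin of a listed thing).
The state is a dict: "time_s": time; "joint_positions": joint angles; "qvel": joint speeds; "tau": joint torques, N m; "position": TCP position; "tcp_rot": TCP orientation; "force": force on the tool from outside, world axes, zero at the start; "moment": the same for the moment, N m; "opening": opening from 0.0 (shut) to 1.0 (fully open).
Only numpy, scipy, OpenCV 4.12 (cv2) and the standard library are available. Lean on these libraries where they do the work, as an engineer would, in place of code of your own. Each camera call takes 0.05 s, during which the arm holds its last target. There are 200 camera calls.

## Working session

There is one attempt and no reset: what is moved stays moved. The work goes in short steps, Python scripts to look and compute and a tool call to move; the robot and the scene stay as the last step left them, time stands still between calls to the robot, and variables do not carry over. Pictures are saved under pics/ and viewed, about 12 in all and at most 16, crops included, and the job is handed in when it is done.

Besides the shell and the picture viewer there is one more tool, called as name(argument=value, ...) on one line, values as JSON. arm_command: Moves the arm, as the interface text tells. Shift numbers are shares of 0.08 m and turn numbers shares of 60 degrees, none past 1 either way. Its arguments: {"type":"object","properties":{"translation":{"type":"array"},"rotation":{"type":"array"},"grip":{"type":"array"}},"required":["translation","rotation","grip"]}

```bash
mkdir -p pics
cat > h.py <<'E'
import numpy as np, cv2
from rig import bot, eyes, models
def cap(n):
    c=eyes.capture(n); R=cv2.Rodrigues(np.array(c['rvec'],float))[0]
    return c['image'],np.array(c['mtx']),R,np.array(c['tvec'],float).ravel()
def ray(c,px):
    _,K,R,t=c; d=R.T@np.linalg.inv(K)@np.array([px[0],px[1],1.]); return -R.T@t,d
def at_z(c,px,z):
    o,d=ray(c,px); return o+d*(z-o[2])/d[2]
def proj(c,P):
    _,K,R,t=c; P=np.atleast_2d(P); q=(R@P.T).T+t; q=q@K.T; return q[:,:2]/q[:,2:]
def tri(obs):
    A=np.zeros((3,3));b=np.zeros(3)
    for c,px in obs:
        o,d=ray(c,px); d=d/np.linalg.norm(d); M=np.eye(3)-np.outer(d,d); A+=M;b+=M@o
    return np.linalg.solve(A,b)
def st():
    s=bot.read_state(); return s
E
python3 - <<'E'
from h import *
np.set_printoptions(precision=3,suppress=True)
s=st();print(s['time_s'],s['position'],s['tcp_rot'],s['opening'],s['force'])
C={n:cap(n) for n in('scene','top')}
for n,c in C.items():
    cv2.imwrite(f'pics/{n}0.png',c[0]); print(n,'cam',-c[2].T@c[3],'fwd',c[2][2], c[1][0,0])
    for th in ['board','clamp','clamp_pivot','clamp_peg','chock','chock_face','rattle1','rattle2','rattle3','rattle4','elephant','sippy','teether','hairbrush','cream']:
        r=models.spot_point(n,th)
        print(n,th,[(round(x['conf'],2),(np.array(x['point'])*[560,420]).round(1).tolist()) for x in r[:5]])
E
```

```text
0.0 [0.241 0.576 0.244] [[ 0.922 -0.001  0.386]
 [-0.386 -0.002  0.922]
 [-0.    -1.    -0.002]] 1.0005800745833444 [-1.118  0.509  0.064]
scene cam [1.445 0.179 1.048] fwd [-0.697 -0.162 -0.699] 473.97500125320875
scene board [(0.66, [271.5, 259.9])]Traceback (most recent call last):
  File "<stdin>", line 8, in <module>
ValueError: it knows: board, chock, chock_face, clamp_peg, clamp_pivot, cream, elephant, hairbrush, rattle, sippy, teether
```

Run:
```python
from h import *
np.set_printoptions(precision=3,suppress=True)
C={n:cap(n) for n in('scene','top')}
for n,c in C.items():
    cv2.imwrite(f'pics/{n}0.png',c[0]); print(n,'cam',-c[2].T@c[3],'fwd',c[2][2], c[1][0,0])
    for th in ['board','clamp_pivot','clamp_peg','chock','chock_face','rattle','elephant','sippy','teether','hairbrush','cream']:
        r=models.spot_point(n,th)
        print(n,th,[(round(x['conf'],2),(np.array(x['point'])*[560,420]).round(1).tolist()) for x in r[:7]])
```

```text
scene cam [1.445 0.179 1.048] fwd [-0.697 -0.162 -0.699] 473.97500125320875
scene board [(0.75, [270.1, 256.1])]
scene clamp_pivot [(0.67, [197.1, 242.0])]
scene clamp_peg [(0.75, [230.3, 232.4])]
scene chock [(0.56, [414.2, 276.2])]
scene chock_face [(0.66, [424.4, 273.0])]
scene rattle [(0.92, [389.4, 221.0]), (0.9, [456.6, 203.6]), (0.8, [191.5, 193.3]), (0.74, [190.0, 159.7]), (0.63, [325.9, 218.3]), (0.6, [256.3, 198.0]), (0.57, [138.9, 157.5])]
scene elephant [(0.79, [163.3, 253.6]), (0.35, [166.6, 215.6])]
scene sippy [(0.97, [380.8, 306.9]), (0.24, [424.1, 271.1])]
scene teether [(0.57, [396.6, 198.9])]
scene hairbrush [(0.84, [163.7, 218.7])]
scene cream [(0.6, [242.0, 177.8])]
top cam [ 0.331 -0.069  1.415] fwd [ 0.124  0.012 -0.992] 387.3873582152857
top board [(0.58, [270.3, 166.3])]
top clamp_pivot [(0.71, [325.1, 165.7])]
top clamp_peg [(0.58, [303.1, 178.5])]
top chock [(0.79, [169.2, 192.6]), (0.56, [235.1, 223.3])]
top chock_face [(0.71, [157.7, 194.7])]
top rattle [(0.96, [298.7, 231.3]), (0.94, [377.1, 272.8]), (0.88, [131.4, 264.1]), (0.65, [186.7, 237.3]), (0.64, [428.6, 262.7]), (0.6, [356.5, 229.1]), (0.55, [236.0, 220.8])]
top elephant [(0.61, [352.8, 169.5])]
top sippy [(0.59, [186.0, 153.3]), (0.22, [322.6, 268.9])]
top teether [(0.5, [183.6, 274.8]), (0.33, [158.3, 195.0])]
top hairbrush [(0.56, [369.4, 203.8])]
top cream [(0.82, [322.1, 269.0])]
```

View pics/scene0.png

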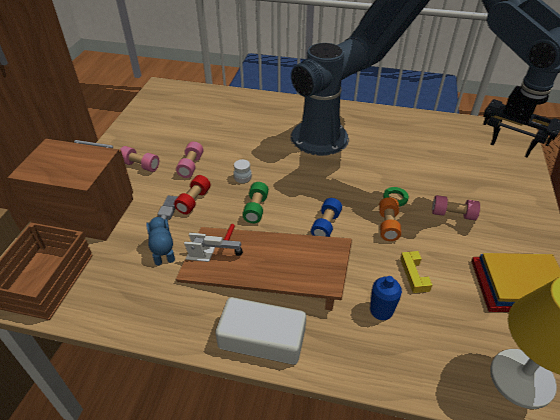

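View pics/top0.png

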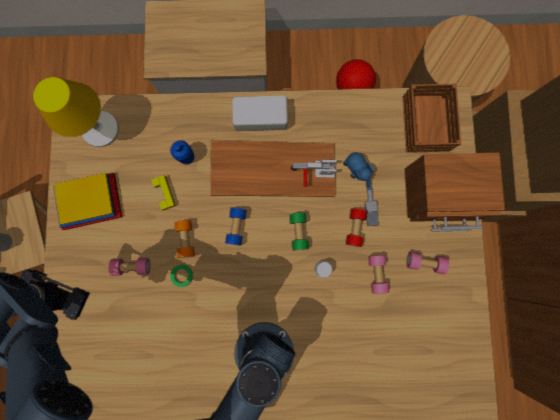

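```bash
cat >> h.py <<'E'
from scipy.optimize import minimize
HUE={'red':[(0,5),(174,180)],'green':[(40,85)],'blue':[(105,130)],'orange':[(6,16)],'yellow':[(24,34)]}
def mask(img,col,roi,smin=150,vmin=60):
    h=cv2.cvtColor(img,cv2.COLOR_BGR2HSV); m=np.zeros(h.shape[:2],bool)
    for a,b in HUE[col]: m|=(h[...,0]>=a)&(h[...,0]<=b)
    m&=(h[...,1]>=smin)&(h[...,2]>=vmin)
    o=np.zeros_like(m); x0,y0,x1,y1=[int(v) for v in roi]; o[y0:y1,x0:x1]=m[y0:y1,x0:x1]; return o
def box(x0,x1,y0,y1,z0,z1): return np.array([[x,y,z] for x in(x0,x1) for y in(y0,y1) for z in(z0,z1)])/1e3
CHOCK=[box(-60,60,-12,12,0,30),box(-60,-30,12,37,0,30),box(30,60,12,37,0,30)]
a=np.linspace(0,2*np.pi,24,endpoint=False)
def cyl(x0,x1,r): return np.array([[x,r*np.cos(t),r*np.sin(t)] for x in(x0,x1) for t in a])/1e3
RAT=[cyl(-65,-30,30),cyl(30,65,30)]
def Rz(t): return np.array([[np.cos(t),-np.sin(t),0],[np.sin(t),np.cos(t),0],[0,0,1]])
def Rx(t): return np.array([[1,0,0],[0,np.cos(t),-np.sin(t)],[0,np.sin(t),np.cos(t)]])
def sil(c,parts,R,t,S=4):
    m=np.zeros((420*S,560*S),np.uint8)
    for P in parts:
        q=proj(c,P@R.T+t); h=cv2.convexHull(((q+.5)*S*16).astype(np.int32)); cv2.fillConvexPoly(m,h,1,shift=4)
    return cv2.resize(m.astype(np.float32),(560,420),interpolation=cv2.INTER_AREA)
def fit(obs,parts,p0,pose,d=(.008,.008,.12)):
    """obs: list of (cam,mask); pose(p)->R,t ; returns p, mean IoU"""
    def cost(p):
        R,t=pose(p);s=0
        for c,m in obs:
            q=sil(c,parts,R,t); s+=1-np.minimum(q,m).sum()/max(np.maximum(q,m).sum(),1)
        return s/len(obs)
    sim=np.array([p0]+[np.array(p0)+np.eye(len(p0))[i]*d[i] for i in range(len(p0))])
    r=minimize(cost,p0,method='Nelder-Mead',options=dict(initial_simplex=sim,maxiter=90,xatol=2e-4,fatol=1e-4)); return r.x,1-r.fun
def flat(z): return lambda p:(Rz(p[2]),np.array([p[0],p[1],z]))
def roi(px,r): return px[0]-r,px[1]-r,px[0]+r,px[1]+r
TILT=.14
def brd(p): return Rz(p[2])@Rx(TILT),np.array([p[0],p[1],.080-.210*np.sin(TILT)])
E
python3 - <<'E'
from h import *
np.set_printoptions(precision=4,suppress=True)
C={n:cap(n) for n in('scene','top')}
T,S=C['top'],C['scene']
for nm,tp,sp in [('red',(356,227),(192,194)),('green',(299,231),(256,202)),('blue',(236,226),(327,217)),('orange',(185,238),(390,218))]:
    w=at_z(T,tp,.03)
    obs=[(T,mask(T[0],nm,roi(tp,24))),(S,mask(S[0],nm,roi(sp,29)))]
    for ang in(1.57,):
        for o in (obs,obs[:1],obs[1:]):
            p,i=fit(o,RAT,[w[0],w[1],0.0],flat(.03)); print(nm,p,round(i,3))
w=at_z(T,(163,193),.0)
obs=[(T,mask(T[0],'yellow',roi((163,193),22))),(S,mask(S[0],'yellow',roi((416,271),27)))]
for o in(obs,obs[:1],obs[1:]):
    p,i=fit(o,CHOCK,[w[0],w[1],0.3],flat(0)); print('chock',p,round(i,3))
g={}
for th in('board','clamp_pivot','clamp_peg','elephant','sippy','teether','hairbrush','cream'):
    o=[]
    for n in C:
        r=models.spot_point(n,th)
        if r:o.append((C[n],np.array(r[0]['point'])*[560,420]))
    P=tri(o); print(th,P, [np.round(np.linalg.norm(proj(c,P)[0]-px),1) for c,px in o])
a=cv2.resize(T[0][130:206,202:344],(800,428),interpolation=cv2.INTER_CUBIC)[:,:]
cv2.imwrite('pics/bt.png',a)
b=cv2.resize(S[0][222:315,170:360],(800,392),interpolation=cv2.INTER_CUBIC)
a2=cv2.resize(a,(560,300));b2=cv2.resize(b,(612,300))
out=np.zeros((600,800,3),np.uint8);out[:300,:560]=a2;out[300:,:612]=b2
ch=cv2.resize(T[0][168:218,140:190],(236,236),interpolation=cv2.INTER_CUBIC);out[:236,562:798]=ch
cv2.imwrite('pics/crop1.png',out)
E
```

```text
red [ 0.4322 -0.3381 -0.183 ] 0.725
red [ 0.4332 -0.338  -0.182 ] 0.791
red [ 0.4301 -0.3385 -0.2119] 0.664
green [ 0.4227 -0.1337  0.0742] 0.533
green [ 0.4221 -0.1329  0.0874] 0.693
green [ 0.4035 -0.1357  0.0592] 0.381
blue [ 0.4435  0.0922 -0.1601] 0.642
blue [ 0.4453  0.0945 -0.2083] 0.717
blue [ 0.4406  0.093  -0.1575] 0.574
orange [0.4035 0.2778 0.1056] 0.758
orange [0.4037 0.2788 0.115 ] 0.84
orange [0.4005 0.2769 0.1097] 0.712
chock [0.5791 0.3511 0.323 ] 0.708
chock [0.5811 0.3518 0.3195] 0.846
chock [0.5761 0.3486 0.3032] 0.595
board [ 0.6509 -0.0332  0.0561] [np.float64(0.3), np.float64(0.2)]
clamp_pivot [ 0.6497 -0.2368  0.0627] [np.float64(0.1), np.float64(0.1)]
clamp_peg [ 0.3296 -0.0682  1.4238] [np.float64(0.0)]
elephant [ 0.6573 -0.3416  0.0011] [np.float64(3.0), np.float64(2.3)]
sippy [ 0.7131  0.2782 -0.0022] [np.float64(0.2), np.float64(0.1)]
teether [ 0.2739  0.2941 -0.0126] [np.float64(2.3), np.float64(2.1)]
hairbrush [ 0.5542 -0.0311  0.3122] [np.float64(125.7), np.float64(107.5)]
cream [ 0.2946 -0.2131  0.014 ] [np.float64(1.4), np.float64(1.3)]
```

View pics/crop1.png

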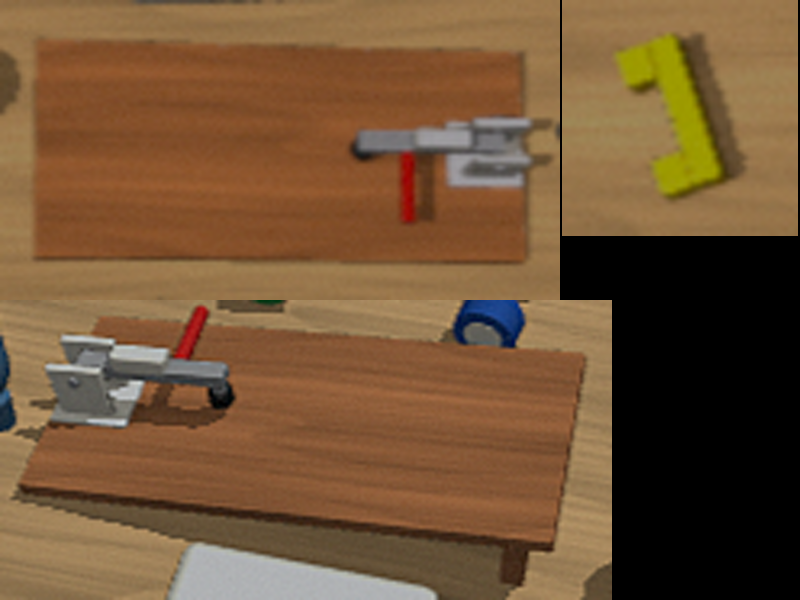

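Run:
```python
from h import *
from scipy.optimize import least_squares
np.set_printoptions(precision=4,suppress=True)
C={n:cap(n) for n in('scene','top')}
T,S=C['top'],C['scene']
cor=np.array([[100,210,0],[100,-240,0],[-100,-240,0],[-100,210,0]])/1e3
pt=np.array([[210.4,139.6],[334.6,142.7],[335.4,196.4],[210.9,195.9]])-.4
ps=np.array([[341.7,299],[176.2,280.4],[201,227.6],[351,238.1]])-.4
def f(p):
    R,t=brd(p);t=t+[0,0,p[3]];W=cor@R.T+t
    return np.r_[(proj(T,W)-pt).ravel(),(proj(S,W)-ps).ravel(),p[3]*0*1000]
r=least_squares(f,[.65,-.03,0,0]);print(r.x,r.fun.round(1))
r2=least_squares(lambda p:f([*p,0]),[.65,-.03,0]);print(r2.x,r2.fun.round(1))
R,t=brd(r2.x);print(t)
for n,v in dict(peg=[-43,-120,45],pegback=[-43,-232,125],pivot=[0,-205,45],tip=[0,-75,45],chock=[0,-81,0]).items():
    W=R@np.array(v)/1e3+t;print(n,W,proj(T,W),proj(S,W))
print(models.spot_point('top','clamp_peg')[:2],models.spot_point('scene','clamp_peg')[:2])
for nm,tp in [('red',(356,227)),('green',(299,231)),('blue',(236,226)),('orange',(185,238))]:
    w=at_z(T,tp,.03);m=mask(T[0],nm,roi(tp,24),110,20);p,i=fit([(T,m)],RAT,[w[0],w[1],0.0],flat(.03)); print(nm,p,round(i,3),m.sum())
```

```text
[ 0.6504 -0.0324 -0.0032 -0.003 ] [ 0.6  0.6 -0.9  0.2  0.2 -0.3 -0.2 -0.4  0.  -0.8 -0.8 -0.2 -0.1  0.1
  0.7  0.9 -0. ]
[ 0.6513 -0.0322 -0.0035] [ 0.4  0.  -0.8 -0.2  0.2 -0.6 -0.4 -0.8  0.2 -1.2 -1.  -0.6 -0.3 -0.4
  0.9  0.4  0. ]
[ 0.6513 -0.0322  0.0507]
peg [ 0.6079 -0.1571  0.0785] [[304.9222 177.1096]] [[229.0694 232.9296]]
pegback [ 0.6074 -0.2792  0.1421] [[342.6101 172.5751]] [[184.4908 209.5566]]
pivot [ 0.6506 -0.2414  0.0666] [[328.1442 165.4832]] [[195.5059 241.8903]]
tip [ 0.651  -0.1127  0.0848] [[292.0236 164.932 ]] [[239.9154 245.623 ]]
chock [ 0.651  -0.1124  0.0394] [[291.5883 167.8857]] [[240.9897 256.5071]]
[{'point': [0.5463, 0.4307], 'conf': 0.7}] [{'point': [0.6971, 0.5219], 'conf': 0.69}, {'point': [0.4073, 0.5502], 'conf': 0.61}]
red [ 0.4323 -0.338  -0.1823] 0.793 312
green [ 0.4235 -0.1321  0.0689] 0.859 317
blue [ 0.4451  0.0935 -0.1828] 0.785 286
orange [0.404  0.2788 0.1337] 0.306 1125
```

arm_command(translation=[[0,0,0],[0,0,0],[0,0,0],[0,0,0]], rotation=[[0,-0.378,0],[0,-0.378,0],[0,-0.378,0],[0,-0.378,0]], grip=[-1,-1,-1,-1])

```text
time_s: 2.85
position: [0.2415, 0.5764, 0.2445]
tcp_rot: [[1.0, -0.0, 0.001], [-0.001, -0.0, 1.0], [-0.0, -1.0, -0.0]]
force: [-0.0, -0.2, -0.1]
opening: 1.0
```

arm_command(translation=[[0.45,0,-0.92],[0.45,0,-0.92],[0.45,0,-0.92]], rotation=[[0,0,0],[0,0,0],[0,0,0]], grip=[-1,-1,-1])

```text
time_s: 3.15
position: [0.2784, 0.4996, 0.2444]
tcp_rot: [[1.0, -0.001, 0.006], [-0.006, -0.003, 1.0], [-0.001, -1.0, -0.003]]
force: [-0.8, -0.1, -0.7]
opening: 1.001
```

arm_command(translation=[[0.45,0,-0.92],[0.45,0,-0.92]], rotation=[[0,0,0],[0,0,0]], grip=[-1,-1])

```text
time_s: 3.35
position: [0.3137, 0.4284, 0.2446]
tcp_rot: [[1.0, 0.0, 0.002], [-0.002, 0.0, 1.0], [0.0, -1.0, 0.0]]
force: [0.8, -0.2, -1.1]
opening: 1.001
```

arm_command(translation=[[0.45,0,-0.92],[0.45,0,-0.92]], rotation=[[0,0,0],[0,0,0]], grip=[-1,-1])

```text
time_s: 3.55
position: [0.3501, 0.3542, 0.2448]
tcp_rot: [[1.0, 0.001, 0.003], [-0.003, 0.0, 1.0], [0.001, -1.0, 0.0]]
force: [-0.2, 0.6, -0.4]
opening: 1.003
```

arm_command(translation=[[0.45,0,-0.92],[0.45,0,-0.92]], rotation=[[0,0,0],[0,0,0]], grip=[-1,-1])

```text
time_s: 3.75
position: [0.3865, 0.2805, 0.2449]
tcp_rot: [[1.0, 0.001, 0.004], [-0.004, 0.0, 1.0], [0.001, -1.0, 0.0]]
force: [0.2, -0.6, 1.2]
opening: 1.002
```

arm_command(translation=[[0.45,0,-0.92],[0.45,0,-0.92]], rotation=[[0,0,0],[0,0,0]], grip=[-1,-1])

```text
time_s: 3.95
position: [0.4229, 0.2068, 0.245]
tcp_rot: [[1.0, 0.002, 0.004], [-0.004, 0.0, 1.0], [0.002, -1.0, 0.0]]
force: [0.8, 1.3, -0.0]
opening: 0.999
```

arm_command(translation=[[0.45,0,-0.92],[0.45,0,-0.92]], rotation=[[0,0,0],[0,0,0]], grip=[-1,-1])

```text
time_s: 4.15
position: [0.4591, 0.1329, 0.245]
tcp_rot: [[1.0, 0.003, 0.004], [-0.004, 0.0, 1.0], [0.003, -1.0, 0.0]]
force: [0.2, 0.1, -0.8]
opening: 0.996
```

arm_command(translation=[[0.45,0,-0.92],[0.45,0,-0.92]], rotation=[[0,0,0],[0,0,0]], grip=[-1,-1])

```text
time_s: 4.35
position: [0.4953, 0.0589, 0.245]
tcp_rot: [[1.0, 0.003, 0.004], [-0.004, -0.0, 1.0], [0.003, -1.0, -0.0]]
force: [0.4, 0.5, -0.2]
opening: 1.002
```

arm_command(translation=[[0.45,0,-0.92],[0.45,0,-0.92]], rotation=[[0,0,0],[0,0,0]], grip=[-1,-1])

```text
time_s: 4.55
position: [0.5313, -0.015, 0.245]
tcp_rot: [[1.0, 0.003, 0.004], [-0.004, -0.001, 1.0], [0.003, -1.0, -0.001]]
force: [0.0, 0.8, 0.7]
opening: 1.0
```

arm_command(translation=[[0.45,0,-0.92],[0.45,0,-0.92]], rotation=[[0,0,0],[0,0,0]], grip=[-1,-1])

```text
time_s: 4.75
position: [0.5672, -0.0889, 0.2449]
tcp_rot: [[1.0, 0.003, 0.004], [-0.004, -0.001, 1.0], [0.003, -1.0, -0.001]]
force: [0.1, -0.6, 0.2]
opening: 1.001
```

arm_command(translation=[[0.45,0,-0.92],[0.45,0,-0.92],[0.45,0,-0.92],[0.45,0,-0.92]], rotation=[[0,0,0],[0,0,0],[0,0,0],[0,0,0]], grip=[-1,-1,-1,-1])

```text
time_s: 5.15
position: [0.6011, -0.1599, 0.2441]
tcp_rot: [[1.0, -0.0, 0.003], [-0.003, 0.001, 1.0], [-0.0, -1.0, 0.001]]
force: [0.3, 1.1, 0.0]
opening: 1.001
```

Run:
```python
from h import *
c=cap('scene');s=st();print(s['time_s'],s['position'])
a=cv2.resize(c[0][150:300,130:330],(800,600),interpolation=cv2.INTER_CUBIC);cv2.imwrite('pics/a1.png',a)
```

```text
5.2 [ 0.60061211 -0.15900311  0.24418625]
```

View pics/a1.png

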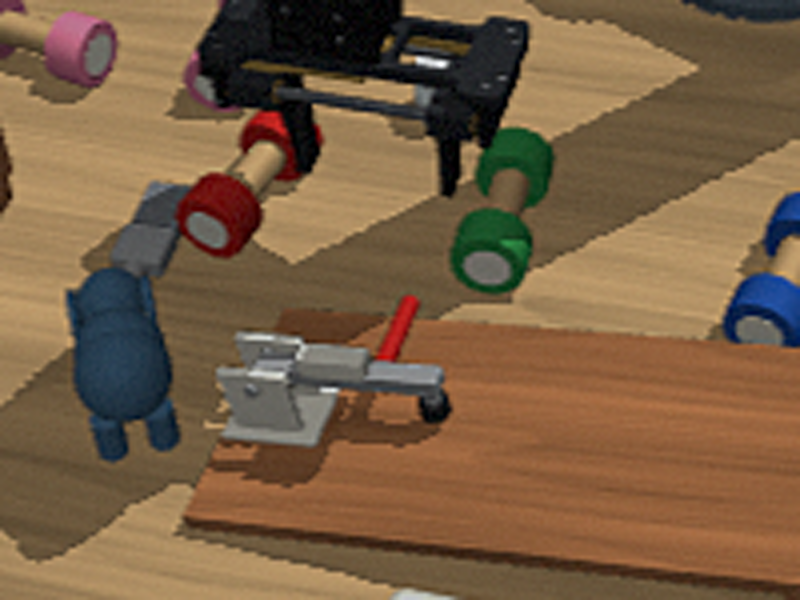

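arm_command(translation=[[0.03,1,0.02],[0.03,1,0.02],[0.03,1,0.02]], rotation=[[0,0,0],[0,0,0],[0,0,0]], grip=[-1,-1,-1])

```text
time_s: 5.5
position: [0.5996, -0.1549, 0.1604]
tcp_rot: [[1.0, -0.01, -0.0], [0.0, 0.005, 1.0], [-0.01, -1.0, 0.005]]
force: [-1.0, 0.7, -0.9]
opening: 1.003
```

arm_command(translation=[[0,0.5,0],[0,1,0],[0,1.0,0],[0,1,0]], rotation=[[0,0,0],[0,0,0],[0,0,0],[0,0,0]], grip=[-1,-1,-1,-1])

```text
time_s: 5.9
position: [0.6038, -0.1578, 0.0859]
tcp_rot: [[1.0, 0.001, 0.0], [-0.0, -0.0, 1.0], [0.001, -1.0, -0.0]]
force: [0.9, -0.4, 0.2]
opening: 0.996
```

arm_command(translation=[[0,0.035,0],[0,0.035,0],[0,0.035,0],[0,0.035,0],[0,0.035,0]], rotation=[[0,0,0],[0,0,0],[0,0,0],[0,0,0],[0,0,0]], grip=[-1,1,1,1,1])

```text
time_s: 6.4
position: [0.6034, -0.1584, 0.0824]
tcp_rot: [[1.0, 0.001, 0.001], [-0.001, -0.0, 1.0], [0.001, -1.0, -0.0]]
force: [0.0, -0.2, 0.5]
opening: 0.724
```

arm_command(translation=[[0,0,0],[0,0,0],[0,0,0],[0,0,0],[0,0,0]], rotation=[[0,0,0],[0,0,0],[0,0,0],[0,0,0],[0,0,0]], grip=[1,1,1,1,1])

```text
time_s: 6.9
position: [0.6032, -0.1583, 0.0816]
tcp_rot: [[1.0, -0.0, 0.001], [-0.001, 0.0, 1.0], [-0.0, -1.0, 0.0]]
force: [0.0, -0.1, 0.1]
opening: 0.268
```

arm_command(translation=[[0,0,0],[0,0,0],[0,0,0],[0,0,0]], rotation=[[0,0,0],[0,0,0],[0,0,0],[0,0,0]], grip=[1,1,1,1])

```text
time_s: 7.3
position: [0.6031, -0.157, 0.0816]
tcp_rot: [[1.0, -0.0, 0.001], [-0.001, 0.002, 1.0], [-0.0, -1.0, 0.002]]
force: [1.5, 5.4, 0.6]
opening: 0.148
```

arm_command(translation=[[0,-0.155,-0.035],[0,-0.304,-0.091],[0,-0.443,-0.17],[0,-0.568,-0.268],[0,-0.678,-0.384]], rotation=[[0,0,0],[0,0,0],[0,0,0],[0,0,0],[0,0,0]], grip=[1,1,1,1,1])

```text
time_s: 7.8
position: [0.6028, -0.1836, 0.1364]
tcp_rot: [[1.0, -0.001, 0.003], [-0.003, 0.01, 1.0], [-0.001, -1.0, 0.01]]
force: [1.8, 15.4, 5.9]
opening: 0.15
```

arm_command(translation=[[0,-0.09,-0.131],[0,-0.16,-0.274],[0,-0.208,-0.426],[0,-0.233,-0.583],[0,-0.234,-0.743]], rotation=[[0,0,0],[0,0,0],[0,0,0],[0,0,0],[0,0,0]], grip=[1,1,1,1,1])

```text
time_s: 8.3
position: [0.6023, -0.2472, 0.156]
tcp_rot: [[1.0, -0.002, 0.0], [-0.0, 0.002, 1.0], [-0.002, -1.0, 0.002]]
force: [-2.4, 4.9, 7.5]
opening: 0.149
```

arm_command(translation=[[0,0.023,-0.158],[0,0.069,-0.31],[0,0.103,-0.388],[0,0.103,-0.388]], rotation=[[0,0,0],[0,0,0],[0,0,0],[0,0,0]], grip=[1,1,1,1])

```text
time_s: 8.7
position: [0.6019, -0.2796, 0.1458]
tcp_rot: [[1.0, -0.003, 0.002], [-0.002, 0.003, 1.0], [-0.003, -1.0, 0.003]]
force: [-3.8, 2.6, 3.8]
opening: 0.152
```

Run:
```python
from h import *
c=cap('scene');s=st();print(s['time_s'],s['position'],s['force'],s['opening'])
a=cv2.resize(c[0][150:300,130:330],(800,600),interpolation=cv2.INTER_CUBIC);cv2.imwrite('pics/a2.png',a)
```

```text
8.75 [ 0.60183688 -0.2795994   0.14579725] [-3.85330006  2.74798634  3.90704133] 0.15522852849424762
```

View pics/a2.png

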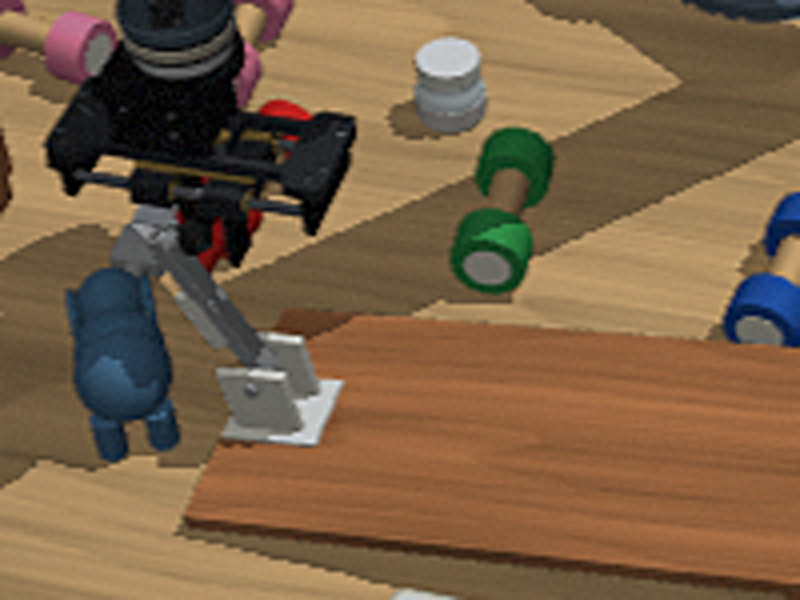

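arm_command(translation=[[0,0,0],[0,0,0],[0,0,0],[0,0,0],[0,0,0]], rotation=[[0,0,0],[0,0,0],[0,0,0],[0,0,0],[0,0,0]], grip=[-0.1,-0.1,-0.1,-0.1,-0.1])

```text
time_s: 9.25
position: [0.6034, -0.2799, 0.1465]
tcp_rot: [[1.0, 0.001, 0.001], [-0.001, -0.001, 1.0], [0.001, -1.0, -0.001]]
force: [1.0, 0.9, -0.3]
opening: 0.504
```

arm_command(translation=[[0,-0.5,0],[0,-1,0],[0,-1,0]], rotation=[[0,0,0],[0,0,0],[0,0,0]], grip=[-0.1,-0.1,-0.1])

```text
time_s: 9.55
position: [0.6066, -0.2818, 0.2332]
tcp_rot: [[1.0, 0.011, 0.001], [-0.001, -0.008, 1.0], [0.011, -1.0, -0.008]]
force: [0.5, 0.0, 0.3]
opening: 0.549
```

Run:
```python
from h import *
np.set_printoptions(precision=4,suppress=True)
T=cap('top');s=st();print(s['time_s'],s['position'],s['opening'])
S=cap('scene')
cs=[np.array(r['point'])*[560,420] for r in models.spot_point('top','chock')];print(cs)
m=mask(T[0],'yellow',roi((163,193),30)); n=mask(T[0],'yellow',roi((163,193),30),110,25);print(m.sum(),n.sum())
for mm in(m,n):print(fit([(T,mm)],CHOCK,[.58,.35,.32],flat(0)))
a=np.hstack([cv2.resize(c[0][y:y+100,x:x+100],(400,400),interpolation=cv2.INTER_CUBIC) for c,x,y in((T,300,120),(S,140,170))]);cv2.imwrite('pics/a3.png',a)
```

```text
9.6 [ 0.6052 -0.2809  0.2304] 0.5521298689377087
[array([170.016, 191.016])]
368 368
(array([0.5809, 0.3518, 0.3418]), np.float64(0.8536620736122131))
(array([0.5809, 0.3518, 0.3418]), np.float64(0.8536620736122131))
```

View pics/a3.png

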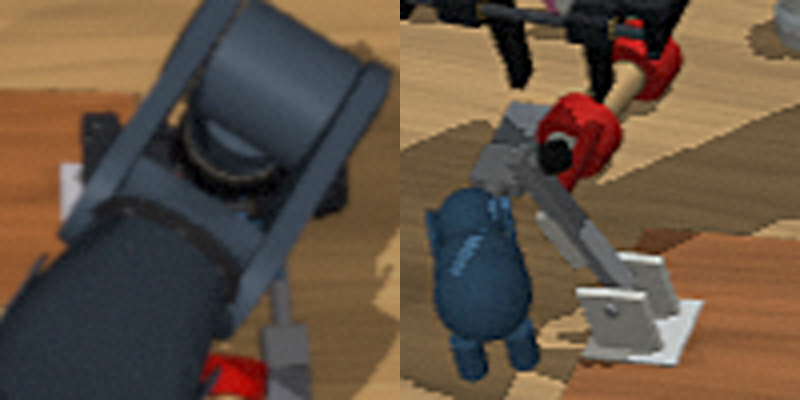

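arm_command(translation=[[-0.03,0,0.98],[-0.03,0,0.98]], rotation=[[0,0,0],[0,0,0]], grip=[-1,-1])

```text
time_s: 9.9
position: [0.599, -0.1986, 0.2242]
tcp_rot: [[1.0, -0.004, 0.002], [-0.002, 0.004, 1.0], [-0.004, -1.0, 0.004]]
force: [-0.3, -0.1, -0.8]
opening: 0.656
```

arm_command(translation=[[-0.03,0,0.98],[-0.03,0,0.98]], rotation=[[0,0,0],[0,0,0]], grip=[-1,-1])

```text
time_s: 10.1
position: [0.5965, -0.1192, 0.2243]
tcp_rot: [[1.0, -0.005, -0.0], [0.0, 0.003, 1.0], [-0.005, -1.0, 0.003]]
force: [0.1, -0.4, 0.3]
opening: 0.826
```

arm_command(translation=[[-0.03,0,0.98],[-0.03,0,0.98]], rotation=[[0,0,0],[0,0,0]], grip=[-1,-1])

```text
time_s: 10.3
position: [0.5942, -0.0409, 0.2244]
tcp_rot: [[1.0, -0.005, -0.0], [0.0, 0.002, 1.0], [-0.005, -1.0, 0.002]]
force: [0.4, 0.2, 0.5]
opening: 0.97
```

arm_command(translation=[[-0.03,0,0.98],[-0.03,0,0.98]], rotation=[[0,0,0],[0,0,0]], grip=[-1,-1])

```text
time_s: 10.5
position: [0.5919, 0.0373, 0.2245]
tcp_rot: [[1.0, -0.004, -0.001], [0.001, 0.002, 1.0], [-0.004, -1.0, 0.002]]
force: [0.3, 0.0, 0.2]
opening: 0.997
```

arm_command(translation=[[-0.03,0,0.98],[-0.03,0,0.98]], rotation=[[0,0,0],[0,0,0]], grip=[-1,-1])

```text
time_s: 10.7
position: [0.5897, 0.1156, 0.2245]
tcp_rot: [[1.0, -0.004, -0.001], [0.001, 0.001, 1.0], [-0.004, -1.0, 0.001]]
force: [0.1, -1.1, -0.1]
opening: 0.998
```

arm_command(translation=[[-0.03,0,0.98],[-0.03,0,0.98]], rotation=[[0,0,0],[0,0,0]], grip=[-1,-1])

```text
time_s: 10.9
position: [0.5875, 0.1939, 0.2245]
tcp_rot: [[1.0, -0.004, -0.001], [0.001, 0.001, 1.0], [-0.004, -1.0, 0.001]]
force: [-1.1, -0.4, -0.3]
opening: 1.006
```

arm_command(translation=[[-0.03,0,0.98],[-0.03,0,0.98]], rotation=[[0,0,0],[0,0,0]], grip=[-1,-1])

```text
time_s: 11.1
position: [0.5852, 0.2722, 0.2244]
tcp_rot: [[1.0, -0.003, -0.001], [0.001, 0.0, 1.0], [-0.003, -1.0, 0.0]]
force: [-0.6, 0.2, 0.8]
opening: 1.002
```

arm_command(translation=[[-0.03,0,0.98],[-0.03,0,0.98],[-0.03,0,0.98],[-0.03,0,0.98],[-0.03,0,0.98]], rotation=[[0,-0.1,0],[0,-0.2,0],[0,-0.32,0],[0,-0.32,0],[0,-0.32,0]], grip=[-1,-1,-1,-1,-1])

```text
time_s: 11.6
position: [0.5837, 0.3471, 0.2248]
tcp_rot: [[0.946, -0.003, -0.325], [0.325, -0.001, 0.946], [-0.003, -1.0, -0.0]]
force: [0.3, 0.2, -0.0]
opening: 0.998
```

Run:
```python
from h import *
np.set_printoptions(precision=4,suppress=True)
S=cap('scene');s=st();print(s['time_s'],s['position'],s['tcp_rot'],s['opening'])
n=mask(S[0],'yellow',roi((416,271),27),110,60)
print(n.sum(),fit([(S,n)],CHOCK,[.58,.35,.33],flat(0)))
```

```text
11.65 [0.584  0.3468 0.2252] [[ 0.9456 -0.0022 -0.3252]
 [ 0.3252 -0.0011  0.9457]
 [-0.0025 -1.     -0.0003]] 0.9945933214272112
480 (array([0.577 , 0.3496, 0.3111]), np.float64(0.5989851951599121))
```

arm_command(translation=[[-0.03,0.6,0.07],[-0.03,1,0.07],[-0.03,1,0.07]], rotation=[[0,0,0],[0,0,0],[0,0,0]], grip=[-1,-1,-1])

```text
time_s: 11.95
position: [0.5768, 0.3496, 0.141]
tcp_rot: [[0.946, -0.011, -0.325], [0.325, -0.005, 0.946], [-0.012, -1.0, -0.001]]
force: [-1.1, -0.7, -0.5]
opening: 1.001
```

arm_command(translation=[[0,0.6,0],[0,1,0],[0,1,0]], rotation=[[0,0,0],[0,0,0],[0,0,0]], grip=[-1,-1,-1])

```text
time_s: 12.25
position: [0.5782, 0.3503, 0.0632]
tcp_rot: [[0.945, -0.008, -0.326], [0.326, -0.003, 0.945], [-0.008, -1.0, -0.0]]
force: [-0.8, -0.3, -0.6]
opening: 1.002
```

arm_command(translation=[[0,0.2,0],[0,0.4,0],[0,0.48,0],[0,0.48,0],[0,0.48,0]], rotation=[[0,0,0],[0,0,0],[0,0,0],[0,0,0],[0,0,0]], grip=[-1,-1,-1,1,1])

```text
time_s: 12.75
position: [0.5807, 0.3524, 0.0286]
tcp_rot: [[0.945, 0.001, -0.328], [0.328, 0.0, 0.945], [0.001, -1.0, 0.0]]
force: [-0.8, 0.3, -0.5]
opening: 0.895
```

arm_command(translation=[[0,0,0],[0,0,0],[0,0,0],[0,0,0],[0,0,0]], rotation=[[0,0,0],[0,0,0],[0,0,0],[0,0,0],[0,0,0]], grip=[1,1,1,1,1])

```text
time_s: 13.25
position: [0.5804, 0.3522, 0.0282]
tcp_rot: [[0.945, 0.0, -0.328], [0.328, 0.0, 0.945], [0.0, -1.0, 0.0]]
force: [1.0, 0.5, 0.4]
opening: 0.45
```

arm_command(translation=[[0,0,0],[0,0,0],[0,0,0],[0,0,0],[0,0,0]], rotation=[[0,0,0],[0,0,0],[0,0,0],[0,0,0],[0,0,0]], grip=[1,1,1,1,1])

```text
time_s: 13.75
position: [0.5805, 0.352, 0.0281]
tcp_rot: [[0.945, 0.0, -0.328], [0.328, -0.0, 0.945], [-0.0, -1.0, -0.0]]
force: [0.1, -1.5, 0.4]
opening: 0.274
```

Run:
```python
from h import *
np.set_printoptions(precision=4,suppress=True)
S=cap('scene');s=st();print(s['time_s'],s['position'],s['tcp_rot'],s['opening'],s['force'])
T=cap('top')
a=np.hstack([cv2.resize(c[0][y:y+100,x:x+100],(400,400),interpolation=cv2.INTER_CUBIC) for c,x,y in((T,115,145),(S,365,210))]);cv2.imwrite('pics/a4.png',a)
```

```text
13.8 [0.5804 0.352  0.0281] [[ 0.9447  0.     -0.328 ]
 [ 0.328  -0.0003  0.9447]
 [-0.0001 -1.     -0.0003]] 0.2756178047743207 [ 0.2338 -1.7595  0.0098]
```

View pics/a4.png

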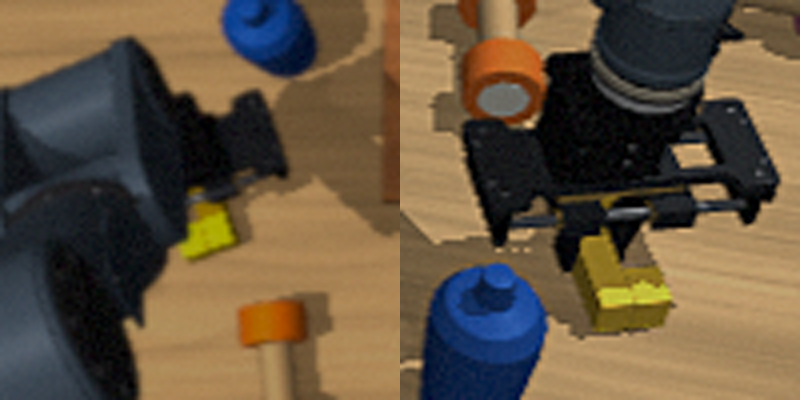

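arm_command(translation=[[0,-0.3,0],[0,-0.6,0],[0,-0.9,0],[0,-1,0],[0,-1,0]], rotation=[[0,0,0],[0,0,0],[0,0,0],[0,0,0],[0,0,0]], grip=[1,1,1,1,1])

```text
time_s: 14.35
position: [0.5809, 0.3527, 0.1091]
tcp_rot: [[0.945, 0.002, -0.328], [0.328, 0.001, 0.945], [0.002, -1.0, 0.0]]
force: [0.7, 1.2, -2.2]
opening: 0.271
```

arm_command(translation=[[0,-0.4,0],[0,-0.8,0],[0,-1,0],[0,-1,0]], rotation=[[0,0,0],[0,0,0],[0,0,0],[0,0,0]], grip=[1,1,1,1])

```text
time_s: 14.75
position: [0.5813, 0.3528, 0.1894]
tcp_rot: [[0.945, 0.003, -0.328], [0.328, 0.001, 0.945], [0.003, -1.0, 0.0]]
force: [1.3, 0.2, -2.0]
opening: 0.273
```

arm_command(translation=[[0,0,0],[0,0,0],[0,0,0],[0,0,0]], rotation=[[0,0.1,0],[0,0.2,0],[0,0.319,0],[0,0.319,0]], grip=[1,1,1,1])

```text
time_s: 15.15
position: [0.5789, 0.3516, 0.185]
tcp_rot: [[1.0, -0.005, -0.0], [0.0, -0.002, 1.0], [-0.005, -1.0, -0.002]]
force: [-0.8, -0.3, -2.6]
opening: 0.274
```

arm_command(translation=[[0.07,0,-0.5],[0.147,0,-0.975],[0.147,0,-0.975]], rotation=[[0,0,0],[0,0,0],[0,0,0]], grip=[1,1,1])

```text
time_s: 15.45
position: [0.5921, 0.2695, 0.186]
tcp_rot: [[1.0, -0.003, 0.001], [-0.001, -0.003, 1.0], [-0.003, -1.0, -0.003]]
force: [0.3, -0.5, -1.5]
opening: 0.27
```

arm_command(translation=[[0.07,0,-0.5],[0.147,0,-0.975]], rotation=[[0,0,0],[0,0,0]], grip=[1,1])

```text
time_s: 15.65
position: [0.603, 0.1962, 0.1865]
tcp_rot: [[1.0, -0.002, -0.005], [0.005, 0.0, 1.0], [-0.002, -1.0, 0.0]]
force: [-0.1, -0.9, -1.9]
opening: 0.272
```

arm_command(translation=[[0.07,0,-0.5],[0.147,0,-0.975]], rotation=[[0,0,0],[0,0,0]], grip=[1,1])

```text
time_s: 15.85
position: [0.615, 0.1173, 0.1866]
tcp_rot: [[1.0, -0.002, -0.003], [0.003, 0.0, 1.0], [-0.002, -1.0, 0.0]]
force: [0.8, -0.1, -2.3]
opening: 0.272
```

arm_command(translation=[[0.07,0,-0.5],[0.147,0,-0.975]], rotation=[[0,0,0],[0,0,0]], grip=[1,1])

```text
time_s: 16.05
position: [0.6269, 0.0392, 0.1867]
tcp_rot: [[1.0, -0.002, -0.003], [0.003, 0.001, 1.0], [-0.002, -1.0, 0.001]]
force: [0.3, 0.5, -1.2]
opening: 0.272
```

arm_command(translation=[[0.07,0,-0.5],[0.147,0,-0.975]], rotation=[[0,0,0],[0,0,0]], grip=[1,1])

```text
time_s: 16.25
position: [0.6387, -0.0388, 0.1866]
tcp_rot: [[1.0, -0.002, -0.003], [0.003, 0.001, 1.0], [-0.002, -1.0, 0.001]]
force: [0.6, 0.5, -2.3]
opening: 0.276
```

arm_command(translation=[[0.07,0,-0.5],[0.147,0,-0.975],[0.147,0,-0.975],[0.147,0,-0.975]], rotation=[[0,0,0],[0,0,0],[0,0,0],[0,0,0]], grip=[1,1,1,1])

```text
time_s: 16.65
position: [0.6504, -0.1162, 0.1865]
tcp_rot: [[1.0, -0.002, 0.0], [-0.0, 0.002, 1.0], [-0.002, -1.0, 0.002]]
force: [-0.5, 0.1, -1.9]
opening: 0.271
```

arm_command(translation=[[0,0.5,0],[0,0.8,0],[0,0.8,0],[0,0.8,0]], rotation=[[0.06,0,0],[0.134,0,0],[0.134,0,0],[0.134,0,0]], grip=[1,1,1,1])

```text
time_s: 17.05
position: [0.6506, -0.1146, 0.1235]
tcp_rot: [[1.0, -0.002, -0.001], [0.001, 0.14, 0.99], [-0.002, -0.99, 0.14]]
force: [0.8, 0.2, -1.2]
opening: 0.273
```

Run:
```python
from h import *
np.set_printoptions(precision=4,suppress=True)
S=cap('scene');s=st();print(s['time_s'],s['position'],s['tcp_rot'],s['opening'],s['force'])
T=cap('top')
a=np.hstack([cv2.resize(c[0][y:y+w,x:x+w],(400,400),interpolation=cv2.INTER_CUBIC) for c,x,y,w in((T,200,110,140),(S,170,160,140))]);cv2.imwrite('pics/a5.png',a)
```

```text
17.1 [ 0.6515 -0.1147  0.1248] [[ 1.      0.0006 -0.0019]
 [ 0.0018  0.1387  0.9903]
 [ 0.0008 -0.9903  0.1387]] 0.2723222344276107 [ 0.0863  0.0622 -2.1299]
```

View pics/a5.png

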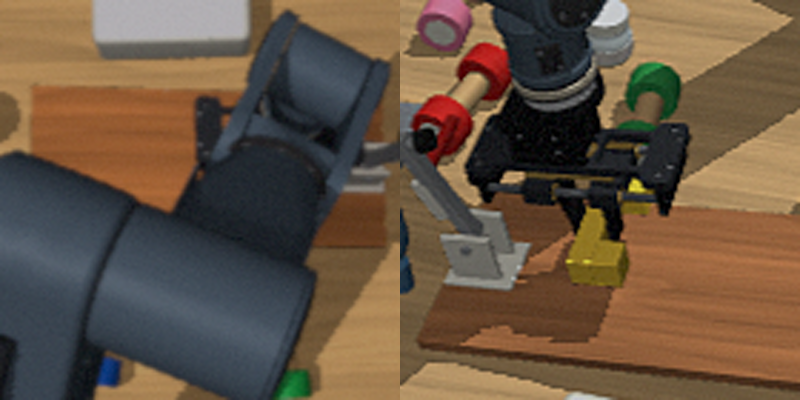

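arm_command(translation=[[0,0.3,-0.12],[0,0.5,-0.12],[0,0.62,-0.12],[0,0.66,-0.12],[0,0.66,-0.12]], rotation=[[0,0,0],[0,0,0],[0,0,0],[0,0,0],[0,0,0]], grip=[1,1,1,1,1])

```text
time_s: 17.65
position: [0.6509, -0.1172, 0.0703]
tcp_rot: [[1.0, -0.001, -0.001], [0.001, 0.14, 0.99], [-0.001, -0.99, 0.14]]
force: [-0.4, -0.4, -1.7]
opening: 0.27
```

arm_command(translation=[[0,0.01,0],[0,0.02,0],[0,0.03,0],[0,0.03,0]], rotation=[[0,0,0],[0,0,0],[0,0,0],[0,0,0]], grip=[1,1,1,1])

```text
time_s: 18.05
position: [0.6511, -0.1177, 0.0683]
tcp_rot: [[1.0, 0.0, 0.0], [-0.0, 0.14, 0.99], [0.0, -0.99, 0.14]]
force: [-0.7, 0.5, -2.2]
opening: 0.27
```

arm_command(translation=[[0,0.012,0.012],[0,0.025,0.012],[0,0.025,0.012]], rotation=[[0,0,0],[0,0,0],[0,0,0]], grip=[1,1,1])

```text
time_s: 18.35
position: [0.6512, -0.1169, 0.0676]
tcp_rot: [[1.0, 0.001, -0.0], [0.0, 0.139, 0.99], [0.001, -0.99, 0.139]]
force: [-1.9, -1.7, 5.8]
opening: 0.275
```

arm_command(translation=[[0,0.012,0],[0,0.025,0],[0,0.025,0]], rotation=[[0,0,0],[0,0,0],[0,0,0]], grip=[1,1,1])

```text
time_s: 18.65
position: [0.6512, -0.1169, 0.0675]
tcp_rot: [[1.0, 0.001, -0.0], [0.0, 0.139, 0.99], [0.001, -0.99, 0.139]]
force: [-4.9, -1.3, 14.1]
opening: 0.275
```

arm_command(translation=[[0,-0.03,0],[0,-0.03,0],[0,-0.03,0],[0,-0.03,0],[0,-0.03,0]], rotation=[[0,0,0],[0,0,0],[0,0,0],[0,0,0],[0,0,0]], grip=[1,0.2,-0.1,-0.1,-0.1])

```text
time_s: 19.15
position: [0.6509, -0.1162, 0.0662]
tcp_rot: [[1.0, -0.0, -0.0], [0.0, 0.14, 0.99], [-0.0, -0.99, 0.14]]
force: [-1.0, -0.2, 1.1]
opening: 0.514
```

arm_command(translation=[[0,-0.4,0],[0,-0.8,0],[0,-1,0],[0,-1,0]], rotation=[[0,0,0],[0,0,0],[0,0,0],[0,0,0]], grip=[-0.1,-0.1,-0.1,-0.1])

```text
time_s: 19.55
position: [0.6529, -0.1286, 0.1486]
tcp_rot: [[1.0, 0.006, -0.001], [-0.0, 0.137, 0.991], [0.006, -0.991, 0.137]]
force: [-0.2, 0.6, 0.7]
opening: 0.549
```

arm_command(translation=[[-0.4,-0.5,0],[-0.8,-1,0],[-0.8,-1,0]], rotation=[[0,0,0],[0,0,0],[0,0,0]], grip=[-0.1,-0.1,-0.1])

```text
time_s: 19.85
position: [0.5857, -0.1394, 0.2278]
tcp_rot: [[1.0, 0.002, 0.001], [-0.001, 0.138, 0.99], [0.002, -0.99, 0.138]]
force: [0.9, -0.4, 1.0]
opening: 0.548
```

arm_command(translation=[[-0.6,0,0],[-1,0,0],[-1,0,0]], rotation=[[-0.06,0,0],[-0.134,0,0],[-0.134,0,0]], grip=[-0.1,-0.1,-0.1])

```text
time_s: 20.15
position: [0.5009, -0.1352, 0.2228]
tcp_rot: [[1.0, -0.009, -0.001], [0.001, 0.004, 1.0], [-0.009, -1.0, 0.004]]
force: [-1.1, 0.7, 0.1]
opening: 0.549
```

```bash
cat >> h.py <<'E'
BP=[.6513,-.0322,-.0035]
def chock_on_board(c,r=40):
    R0,t0=brd(BP)
    def pose(p): # p in board frame
        return R0@Rz(p[2]), R0@np.array([p[0],p[1],0])+t0
    u=proj(c,R0@np.array([0,-.07,.015])+t0)[0]
    m=mask(c[0],'yellow',roi(u,r),110,40)
    return m.sum(),fit([(c,m)],CHOCK,[0,-.081,0],pose)
E
python3 - <<'E'
from h import *
np.set_printoptions(precision=4,suppress=True)
S=cap('scene');s=st();print(s['time_s'],s['position'],s['tcp_rot'],s['opening'],s['force'])
T=cap('top')
print(chock_on_board(T),chock_on_board(S))
a=np.hstack([cv2.resize(c[0][y:y+w,x:x+w],(400,400),interpolation=cv2.INTER_CUBIC) for c,x,y,w in((T,230,110,140),(S,170,190,120))]);cv2.imwrite('pics/a6.png',a)
E
```

```text
20.2 [ 0.5044 -0.1368  0.2236] [[ 1.     -0.004  -0.0008]
 [ 0.0008  0.0026  1.    ]
 [-0.004  -1.      0.0026]] 0.5523567473316618 [1.1864 0.547  0.3893]
(np.int64(127), (array([-0.0007, -0.0757, -0.1699]), np.float64(0.3029670715332031))) (np.int64(464), (array([-0.0032, -0.0835,  0.0329]), np.float64(0.6055842041969299)))
```

View pics/a6.png

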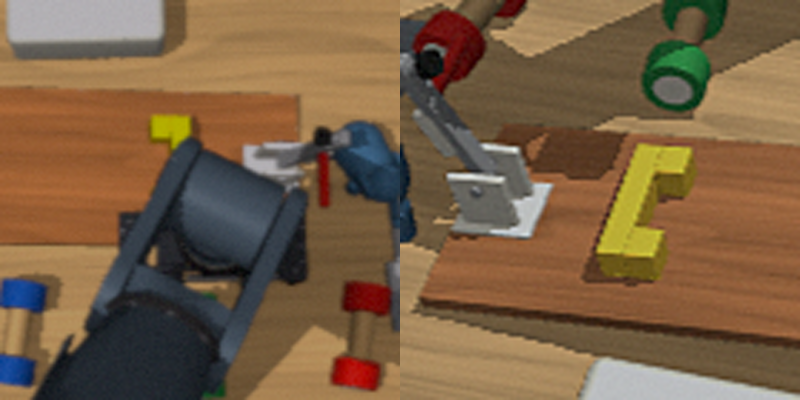

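arm_command(translation=[[0.3,0,-0.45],[0.6,0,-0.9],[0.6,0,-0.9]], rotation=[[0,0,0],[0,0,0],[0,0,0]], grip=[-0.1,-0.1,-0.1])

```text
time_s: 20.55
position: [0.5604, -0.2167, 0.2248]
tcp_rot: [[1.0, 0.007, 0.003], [-0.003, -0.005, 1.0], [0.007, -1.0, -0.005]]
force: [-0.1, -0.3, 0.0]
opening: 0.551
```

arm_command(translation=[[0.3,0,-0.45],[0.62,0,-0.89],[0.62,0,-0.89],[0.62,0,-0.89],[0.62,0,-0.89]], rotation=[[0,0,0],[0,0,0],[0,0,0],[0,0,0],[0,0,0]], grip=[-0.1,-0.1,-0.1,-0.1,-0.1])

```text
time_s: 21.05
position: [0.6042, -0.2809, 0.224]
tcp_rot: [[1.0, -0.002, -0.0], [0.0, 0.002, 1.0], [-0.002, -1.0, 0.002]]
force: [-0.9, 0.0, 0.2]
opening: 0.549
```

Run:
```python
from h import *
np.set_printoptions(precision=4,suppress=True)
S=cap('scene');T=cap('top');s=st();print(s['time_s'],s['position'],s['tcp_rot'],s['opening'])
HUE['yellow']=[(18,40)]
print(chock_on_board(T),chock_on_board(S))
R0,t0=brd(BP);print(proj(S,R0@np.array([0,-.07,.015])+t0))
m=sil(S,CHOCK,R0@Rz(0),R0@np.array([0,-.081,0])+t0)
h=cv2.cvtColor(S[0],cv2.COLOR_BGR2HSV)[m>.95];print(len(h),np.percentile(h,[5,25,50,75,95],axis=0))
a=S[0].copy();cs,_=cv2.findContours((m>.5).astype(np.uint8),0,1);cv2.drawContours(a,cs,-1,(255,0,255),1)
a=np.hstack([cv2.resize(x,(400,400),interpolation=cv2.INTER_NEAREST) for x in(a[215:295,200:280],T[0][130:210,260:340])]);cv2.imwrite('pics/a7.png',a)
```

```text
21.15 [ 0.6041 -0.2807  0.2247] [[ 1.     -0.0011 -0.001 ]
 [ 0.001   0.0011  1.    ]
 [-0.0011 -1.      0.0011]] 0.5484347723623434
(np.int64(475), (array([-0.    , -0.0825,  0.0159]), np.float64(0.8706339001655579))) (np.int64(1166), (array([-0.003 , -0.0831,  0.0041]), np.float64(0.6083701848983765)))
[[243.7376 253.2094]]
714 [[ 18.   170.65 102.  ]
 [ 23.   183.   115.  ]
 [ 26.   187.   182.  ]
 [ 27.   195.   193.  ]
 [ 28.   206.   200.  ]]
```

View pics/a7.png

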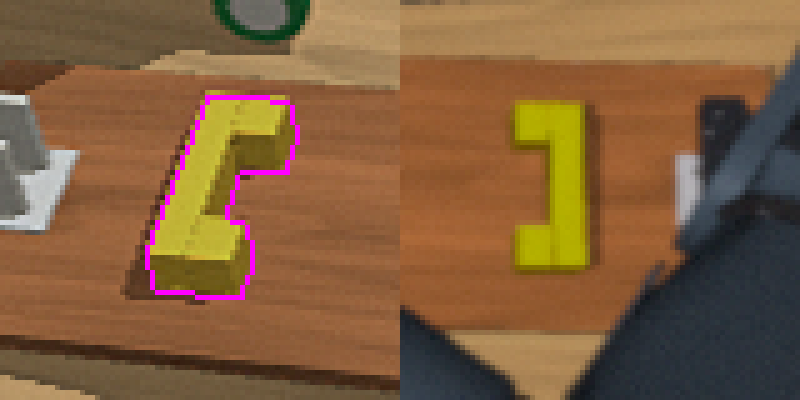

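arm_command(translation=[[-0.02,0.4,0.01],[-0.02,0.8,0.01],[-0.02,0.99,0.01],[-0.02,0.99,0.01],[-0.02,0.99,0.01]], rotation=[[0,0,0],[0,0,0],[0,0,0],[0,0,0],[0,0,0]], grip=[-0.1,-0.1,-0.1,-0.1,1])

```text
time_s: 21.65
position: [0.6035, -0.2812, 0.1466]
tcp_rot: [[1.0, 0.001, -0.0], [0.0, -0.001, 1.0], [0.001, -1.0, -0.001]]
force: [0.3, 0.1, 1.4]
opening: 0.514
```

arm_command(translation=[[0,0,0],[0,0,0],[0,0,0],[0,0,0],[0,0,0]], rotation=[[0,0,0],[0,0,0],[0,0,0],[0,0,0],[0,0,0]], grip=[1,1,1,1,1])

```text
time_s: 22.15
position: [0.6033, -0.2796, 0.1466]
tcp_rot: [[1.0, 0.001, 0.001], [-0.001, 0.003, 1.0], [0.001, -1.0, 0.003]]
force: [-0.3, 3.9, 4.4]
opening: 0.152
```

arm_command(translation=[[0,-0.061,0.148],[0,-0.1,0.303],[0,-0.115,0.461],[0,-0.106,0.62],[0,-0.074,0.776]], rotation=[[0,0,0],[0,0,0],[0,0,0],[0,0,0],[0,0,0]], grip=[1,1,1,1,1])

```text
time_s: 22.65
position: [0.6043, -0.2196, 0.1533]
tcp_rot: [[1.0, 0.004, -0.0], [0.0, -0.004, 1.0], [0.004, -1.0, -0.004]]
force: [2.1, -3.3, 4.0]
opening: 0.148
```

arm_command(translation=[[0,0.056,0.149],[0,0.133,0.288],[0,0.23,0.414],[0,0.345,0.525],[0,0.475,0.616]], rotation=[[0,0,0],[0,0,0],[0,0,0],[0,0,0],[0,0,0]], grip=[1,1,1,1,1])

```text
time_s: 23.15
position: [0.6045, -0.169, 0.1129]
tcp_rot: [[1.0, 0.003, -0.0], [0.0, -0.001, 1.0], [0.003, -1.0, -0.001]]
force: [5.7, -5.2, -0.7]
opening: 0.151
```

arm_command(translation=[[0,0.06,0.03],[0,0.113,0.059],[0,0.16,0.08],[0,0.203,0.094],[0,0.203,0.094]], rotation=[[0,0,0],[0,0,0],[0,0,0],[0,0,0],[0,0,0]], grip=[1,1,1,1,1])

```text
time_s: 23.65
position: [0.6045, -0.1614, 0.0961]
tcp_rot: [[1.0, 0.003, 0.0], [-0.0, 0.0, 1.0], [0.003, -1.0, 0.0]]
force: [6.8, -1.1, -0.9]
opening: 0.149
```

arm_command(translation=[[0,0.02,0.006],[0,0.04,0.012],[0,0.04,0.012]], rotation=[[0,0,0],[0,0,0],[0,0,0]], grip=[1,1,1])

```text
time_s: 23.95
position: [0.6045, -0.1604, 0.0933]
tcp_rot: [[1.0, 0.003, 0.0], [-0.0, 0.0, 1.0], [0.003, -1.0, 0.0]]
force: [6.9, -1.1, -1.1]
opening: 0.146
```

arm_command(translation=[[0,0,0],[0,0,0],[0,0,0],[0,0,0],[0,0,0]], rotation=[[0,0,0],[0,0,0],[0,0,0],[0,0,0],[0,0,0]], grip=[0.2,0.2,0.2,0.2,0.2])

```text
time_s: 24.45
position: [0.6023, -0.1609, 0.094]
tcp_rot: [[1.0, -0.002, -0.0], [0.0, 0.001, 1.0], [-0.002, -1.0, 0.001]]
force: [-0.2, -0.3, -0.5]
opening: 0.388
```

arm_command(translation=[[0,-0.3,0],[0,-0.7,0],[0,-1,0],[0,-1,0]], rotation=[[0,0,0],[0,0,0],[0,0,0],[0,0,0]], grip=[0.2,0.2,0.2,0.2])

```text
time_s: 24.85
position: [0.6051, -0.1623, 0.1782]
tcp_rot: [[1.0, 0.007, -0.0], [0.0, -0.003, 1.0], [0.007, -1.0, -0.003]]
force: [0.6, -0.0, -0.2]
opening: 0.399
```

arm_command(translation=[[-0.4,0,0],[-0.9,0,0],[-0.9,0,0]], rotation=[[0,0,0],[0,0,0],[0,0,0]], grip=[0.2,0.2,0.2])

```text
time_s: 25.15
position: [0.5236, -0.1587, 0.1723]
tcp_rot: [[1.0, -0.011, 0.001], [-0.001, 0.005, 1.0], [-0.011, -1.0, 0.005]]
force: [-0.1, -0.1, -0.2]
opening: 0.402
```

arm_command(translation=[[-0.5,0,0.15],[-1,0,0.3],[-1,0,0.3],[-1,0,0.3]], rotation=[[0,0,0],[0,0,0],[0,0,0],[0,0,0]], grip=[-0.5,-0.5,-0.5,-0.5])

```text
time_s: 25.55
position: [0.4505, -0.1371, 0.174]
tcp_rot: [[1.0, -0.0, 0.0], [-0.0, 0.0, 1.0], [-0.0, -1.0, 0.0]]
force: [0.5, -1.3, 0.2]
opening: 0.674
```

Run:
```python
from h import *
np.set_printoptions(precision=4,suppress=True)
S=cap('scene');T=cap('top');s=st();print(s['time_s'],s['position'],s['tcp_rot'],s['opening'])
for nm,tp,p0 in [('red',(356,227),(.432,-.338,-.18)),('green',(299,231),(.423,-.132,.07)),('blue',(236,226),(.445,.093,-.18)),('orange',(185,238),(.404,.279,.11))]:
    m=mask(T[0],nm,roi(tp,24),130,30);print(nm,m.sum(),fit([(T,m)],RAT,p0,flat(.03)))
HUE['yellow']=[(18,40)]
print(chock_on_board(T))
a=np.hstack([cv2.resize(x,(400,400),interpolation=cv2.INTER_NEAREST) for x in(S[0][190:290,170:270],T[0][110:250,240:380])]);cv2.imwrite('pics/a8.png',a)
```

```text
25.65 [ 0.4527 -0.1383  0.1744] [[ 1.      0.0021  0.    ]
 [ 0.     -0.0012  1.    ]
 [ 0.0021 -1.     -0.0012]] 0.7233891380095597
red 310 (array([ 0.4321, -0.338 , -0.1742]), np.float64(0.7882689833641052))
green 9 (array([ 0.4072, -0.1382,  0.6457]), np.float64(0.025352120399475098))
blue 277 (array([ 0.4445,  0.0952, -0.1762]), np.float64(0.7582361102104187))
orange 151 (array([0.4075, 0.2851, 0.0295]), np.float64(0.2632836103439331))
(np.int64(459), (array([-0.0002, -0.0819,  0.005 ]), np.float64(0.7900113463401794)))
```

View pics/a8.png

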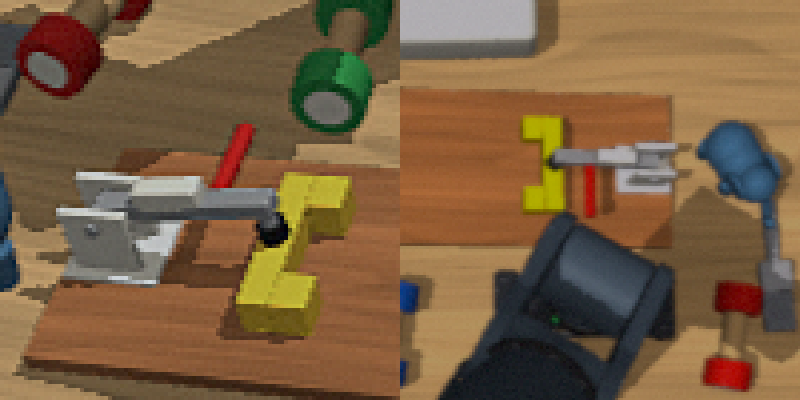

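arm_command(translation=[[-0.37,0,0.07],[-0.37,0.5,0.07],[-0.37,0.9,0.07],[-0.37,0.9,0.07]], rotation=[[0,-0.072,0],[0,-0.072,0],[0,-0.072,0],[0,-0.072,0]], grip=[-0.6,-0.6,-0.6,-0.6])

```text
time_s: 26.05
position: [0.4209, -0.1315, 0.0994]
tcp_rot: [[0.997, -0.005, -0.075], [0.075, 0.003, 0.997], [-0.005, -1.0, 0.004]]
force: [-0.8, 0.3, 0.9]
opening: 0.796
```

arm_command(translation=[[0,0.4,0],[0,0.7,0],[0,0.87,0],[0,0.87,0],[0,0.87,0]], rotation=[[0,0,0],[0,0,0],[0,0,0],[0,0,0],[0,0,0]], grip=[-0.6,-0.6,-0.6,-0.6,1])

```text
time_s: 26.55
position: [0.4227, -0.1324, 0.0333]
tcp_rot: [[0.997, 0.002, -0.076], [0.076, -0.001, 0.997], [0.002, -1.0, -0.001]]
force: [0.3, -0.5, -0.0]
opening: 0.77
```

arm_command(translation=[[0,0,0],[0,0,0],[0,0,0],[0,0,0],[0,0,0]], rotation=[[0,0,0],[0,0,0],[0,0,0],[0,0,0],[0,0,0]], grip=[1,1,1,1,1])

```text
time_s: 27.05
position: [0.4215, -0.1318, 0.033]
tcp_rot: [[0.997, 0.0, -0.075], [0.075, -0.0, 0.997], [0.0, -1.0, -0.0]]
force: [-0.2, 3.1, -0.7]
opening: 0.336
```

arm_command(translation=[[0,0,0],[0,-0.3,0],[0,-0.6,0],[0,-1,0],[0,-1,0]], rotation=[[0,0,0],[0,0,0],[0,0,0],[0,0,0],[0,0,0]], grip=[1,1,1,1,1])

```text
time_s: 27.55
position: [0.4229, -0.1326, 0.1152]
tcp_rot: [[0.997, 0.005, -0.076], [0.076, -0.003, 0.997], [0.005, -1.0, -0.004]]
force: [1.0, 0.8, -2.0]
opening: 0.334
```

arm_command(translation=[[0,-0.4,0],[0,-0.9,0],[0,-0.9,0],[0,-0.9,0]], rotation=[[0,0.072,0],[0,0.072,0],[0,0.072,0],[0,0.072,0]], grip=[1,1,1,1])

```text
time_s: 27.95
position: [0.4212, -0.1316, 0.1844]
tcp_rot: [[1.0, 0.0, -0.0], [0.0, -0.0, 1.0], [0.0, -1.0, -0.0]]
force: [-0.1, -0.5, -1.9]
opening: 0.336
```

Run:
```python
from h import *
np.set_printoptions(precision=4,suppress=True)
S=cap('scene');T=cap('top');s=st();print(s['time_s'],s['position'],s['tcp_rot'],s['opening'],s['force'])
tp=(185,238);m=mask(T[0],'orange',roi(tp,24),170,60);print(m.sum(),fit([(T,m)],RAT,(.404,.279,.11),flat(.03)))
p=s['position']-np.array([0,0,.003]);g=proj(S,p)[0];print(g)
m=mask(S[0],'green',roi(g,40),110,30)
print(m.sum(),fit([(S,m)],RAT,[p[0],p[1],0],flat(p[2])))
cv2.imwrite('pics/a9.png',cv2.resize(S[0][120:270,170:370],(800,600)))
```

```text
28.05 [ 0.4202 -0.1311  0.1832] [[ 1.     -0.0032 -0.    ]
 [ 0.      0.002   1.    ]
 [-0.0032 -1.      0.002 ]] 0.33839762625929587 [-0.8174  0.3714 -1.8766]
146 (array([0.4038, 0.2807, 0.0462]), np.float64(0.3808974027633667))
[254.4795 163.9932]
334 (array([ 0.4181, -0.1338,  0.0068]), np.float64(0.3972786068916321))
```

View pics/a9.png

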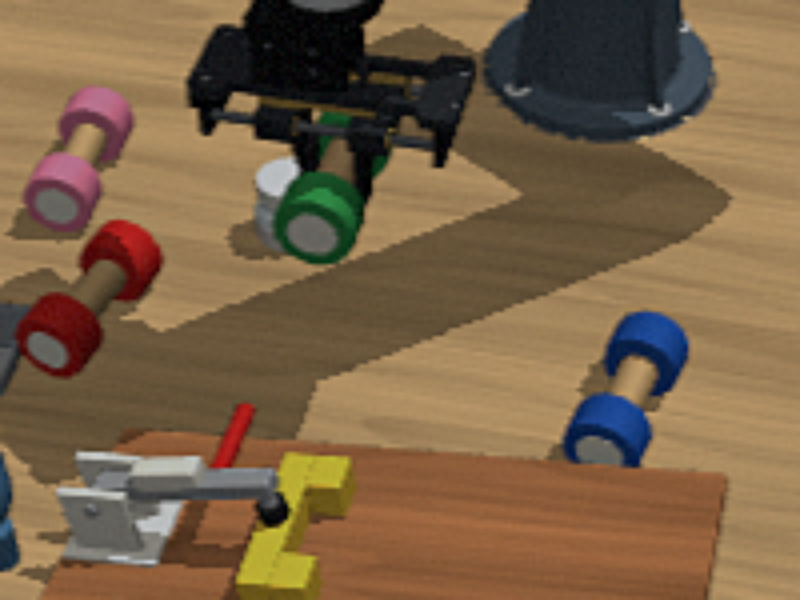

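arm_command(translation=[[0.5,0,0.17],[0.96,0,0.345],[0.96,0,0.345]], rotation=[[0,0,0],[0,0,0],[0,0,0]], grip=[1,1,1])

```text
time_s: 28.35
position: [0.5024, -0.1036, 0.1831]
tcp_rot: [[1.0, 0.003, -0.002], [0.002, -0.0, 1.0], [0.003, -1.0, -0.0]]
force: [0.5, -0.4, -2.5]
opening: 0.338
```

arm_command(translation=[[0.5,0,0.17],[0.96,0,0.345],[0.96,0,0.345]], rotation=[[0,0,0],[0,0,0],[0,0,0]], grip=[1,1,1])

```text
time_s: 28.65
position: [0.5785, -0.0756, 0.1828]
tcp_rot: [[1.0, 0.002, -0.002], [0.002, 0.0, 1.0], [0.002, -1.0, 0.0]]
force: [-1.0, -0.6, -2.0]
opening: 0.335
```

arm_command(translation=[[0.5,0,0.17],[0.96,0,0.345],[0.96,0,0.345],[0.96,0,0.345],[0.96,0,0.345]], rotation=[[0,0,0],[0,0,0],[0,0,0],[0,0,0],[0,0,0]], grip=[1,1,1,1,1])

```text
time_s: 29.15
position: [0.6492, -0.0491, 0.1829]
tcp_rot: [[1.0, -0.005, 0.0], [-0.0, 0.001, 1.0], [-0.005, -1.0, 0.001]]
force: [-0.3, 0.3, -2.2]
opening: 0.335
```

arm_command(translation=[[0,0.4,0],[0,0.8,0],[0,1,0],[0,1,0],[0,1,0]], rotation=[[0,0,0],[0,0,0],[0,0,0],[0,0,0],[0,0,0]], grip=[1,1,1,1,1])

```text
time_s: 29.65
position: [0.6517, -0.0494, 0.1052]
tcp_rot: [[1.0, 0.0, 0.0], [-0.0, -0.0, 1.0], [0.0, -1.0, -0.0]]
force: [0.5, 0.4, -0.7]
opening: 0.336
```

arm_command(translation=[[0,0.15,0],[0,0.25,0],[0,0.28,0],[0,0.28,0],[0,0.28,0]], rotation=[[0,0,0],[0,0,0],[0,0,0],[0,0,0],[0,0,0]], grip=[1,1,1,1,1])

```text
time_s: 30.15
position: [0.652, -0.0489, 0.0825]
tcp_rot: [[1.0, 0.001, -0.0], [0.0, -0.0, 1.0], [0.001, -1.0, -0.0]]
force: [-0.3, 0.5, -2.3]
opening: 0.337
```

arm_command(translation=[[0,0.01,0],[0,0.02,0],[0,0.02,0]], rotation=[[0,0,0],[0,0,0],[0,0,0]], grip=[1,1,1])

```text
time_s: 30.45
position: [0.6521, -0.049, 0.0819]
tcp_rot: [[1.0, 0.001, -0.0], [0.0, -0.0, 1.0], [0.001, -1.0, -0.0]]
force: [-1.1, 0.5, 4.9]
opening: 0.334
```

arm_command(translation=[[0,0,0],[0,0,0],[0,0,0],[0,0,0]], rotation=[[0,0,0],[0,0,0],[0,0,0],[0,0,0]], grip=[0.05,0.05,0.05,0.05])

```text
time_s: 30.85
position: [0.6517, -0.0489, 0.0804]
tcp_rot: [[1.0, -0.0, -0.0], [0.0, 0.0, 1.0], [-0.0, -1.0, 0.0]]
force: [0.3, 0.6, -0.3]
opening: 0.467
```

arm_command(translation=[[0,-0.3,0],[0,-0.7,0],[0,-1,0],[0,-1,0]], rotation=[[0,0,0],[0,0,0],[0,0,0],[0,0,0]], grip=[0.05,0.05,0.05,0.05])

```text
time_s: 31.25
position: [0.6544, -0.0495, 0.1646]
tcp_rot: [[1.0, 0.008, -0.0], [0.0, -0.002, 1.0], [0.008, -1.0, -0.002]]
force: [0.9, 0.7, 0.2]
opening: 0.474
```

arm_command(translation=[[-0.43,0,0.3],[-0.86,0,0.6],[-0.86,0,0.6]], rotation=[[0,0,0],[0,0,0],[0,0,0]], grip=[-0.6,-0.6,-0.6])

```text
time_s: 31.55
position: [0.5753, 0.0026, 0.1586]
tcp_rot: [[1.0, -0.012, -0.002], [0.002, 0.003, 1.0], [-0.012, -1.0, 0.003]]
force: [-0.2, 0.3, -0.1]
opening: 0.663
```

arm_command(translation=[[-0.43,0,0.3],[-0.86,0,0.6],[-0.86,0,0.6]], rotation=[[0,0,0],[0,0,0],[0,0,0]], grip=[-0.6,-0.6,-0.6])

```text
time_s: 31.85
position: [0.5072, 0.0498, 0.1591]
tcp_rot: [[1.0, -0.011, -0.003], [0.003, 0.002, 1.0], [-0.011, -1.0, 0.002]]
force: [-0.7, -0.4, -0.3]
opening: 0.789
```

arm_command(translation=[[-0.43,0,0.3],[-0.86,0,0.6],[-0.86,0,0.6],[-0.86,0,0.6],[-0.86,0,0.6]], rotation=[[0,0.085,0],[0,0.171,0],[0,0.171,0],[0,0.171,0],[0,0.171,0]], grip=[-0.6,-0.6,-0.6,-0.6,-0.6])

```text
time_s: 32.35
position: [0.4474, 0.0946, 0.1607]
tcp_rot: [[0.984, 0.002, 0.178], [-0.178, -0.0, 0.984], [0.002, -1.0, 0.0]]
force: [0.3, 0.1, 0.0]
opening: 0.803
```

Run:
```python
from h import *
np.set_printoptions(precision=4,suppress=True)
S=cap('scene');T=cap('top');s=st();print(s['time_s'],s['position'],s['tcp_rot'],s['opening'],s['force'])
tp=(185,238);m=mask(T[0],'orange',roi(tp,24),190,90);print(m.sum())
h=cv2.cvtColor(T[0],cv2.COLOR_BGR2HSV)
print(fit([(T,m)],RAT,(.404,.279,.11),flat(.03)))
a=np.hstack([cv2.resize(x,(400,400),interpolation=cv2.INTER_NEAREST) for x in(S[0][190:310,170:290+40-40],T[0][130:270,150:290])]);cv2.imwrite('pics/a10.png',a)
```

```text
32.45 [0.4472 0.0944 0.1607] [[ 0.9839  0.0017  0.1787]
 [-0.1787 -0.0002  0.9839]
 [ 0.0017 -1.      0.0001]] 0.7992299763286294 [-0.0575  0.1805  0.6504]
69
(array([0.4008, 0.2853, 0.0144]), np.float64(0.1828533411026001))
```

View pics/a10.png

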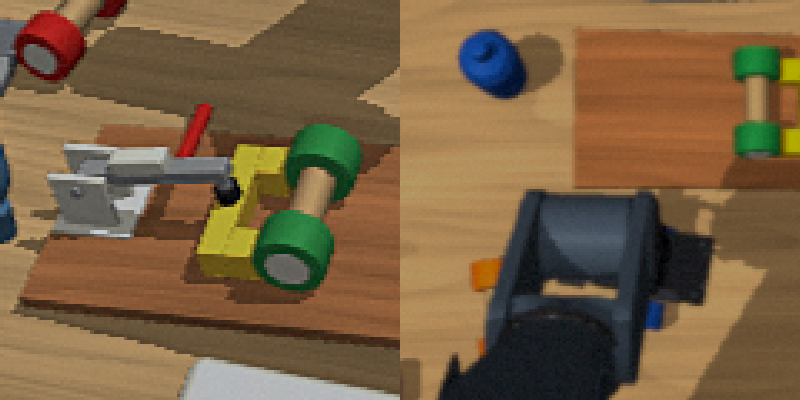

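arm_command(translation=[[0,0.5,0],[0,1,0],[0,1,0]], rotation=[[0,0,0],[0,0,0],[0,0,0]], grip=[-0.6,-0.6,-0.6])

```text
time_s: 32.75
position: [0.4432, 0.0944, 0.0764]
tcp_rot: [[0.984, -0.01, 0.179], [-0.179, 0.0, 0.984], [-0.01, -1.0, -0.002]]
force: [-0.4, -0.1, 0.1]
opening: 0.805
```

arm_command(translation=[[0,0.3,0],[0,0.5,0],[0,0.6,0],[0,0.6,0],[0,0.6,0]], rotation=[[0,0,0],[0,0,0],[0,0,0],[0,0,0],[0,0,0]], grip=[-0.6,-0.6,-0.6,-0.6,1])

```text
time_s: 33.25
position: [0.4462, 0.0949, 0.0338]
tcp_rot: [[0.984, 0.002, 0.178], [-0.178, -0.0, 0.984], [0.002, -1.0, 0.0]]
force: [-0.7, -0.0, 0.2]
opening: 0.765
```

arm_command(translation=[[0,0,0],[0,0,0],[0,0,0],[0,0,0],[0,0,0]], rotation=[[0,0,0],[0,0,0],[0,0,0],[0,0,0],[0,0,0]], grip=[1,1,1,1,1])

```text
time_s: 33.75
position: [0.4454, 0.0951, 0.0328]
tcp_rot: [[0.984, 0.0, 0.178], [-0.178, -0.0, 0.984], [0.0, -1.0, -0.0]]
force: [-0.4, -3.0, -1.0]
opening: 0.335
```

arm_command(translation=[[0,0,0],[0,-0.3,0],[0,-0.6,0],[0,-1,0],[0,-1,0]], rotation=[[0,0,0],[0,0,0],[0,0,0],[0,0,0],[0,0,0]], grip=[1,1,1,1,1])

```text
time_s: 34.25
position: [0.4472, 0.0951, 0.1154]
tcp_rot: [[0.984, 0.006, 0.178], [-0.178, -0.0, 0.984], [0.006, -1.0, 0.001]]
force: [0.4, -1.4, -1.8]
opening: 0.333
```

arm_command(translation=[[0,-0.5,0],[0,-1,0],[0,-1,0],[0,-1,0],[0,-1,0]], rotation=[[0,-0.085,0],[0,-0.171,0],[0,-0.171,0],[0,-0.171,0],[0,-0.171,0]], grip=[1,1,1,1,1])

```text
time_s: 34.75
position: [0.444, 0.0951, 0.1913]
tcp_rot: [[1.0, -0.004, 0.0], [-0.0, 0.0, 1.0], [-0.004, -1.0, 0.0]]
force: [-0.2, 0.4, -1.7]
opening: 0.337
```

arm_command(translation=[[0.43,0,-0.18],[0.86,0,-0.354],[0.86,0,-0.354]], rotation=[[0,0,0],[0,0,0],[0,0,0]], grip=[1,1,1])

```text
time_s: 35.05
position: [0.5192, 0.0647, 0.1913]
tcp_rot: [[1.0, 0.005, 0.002], [-0.002, -0.001, 1.0], [0.005, -1.0, -0.001]]
force: [0.6, 0.7, -1.1]
opening: 0.336
```

arm_command(translation=[[0.43,0,-0.18],[0.86,0,-0.354],[0.86,0,-0.354]], rotation=[[0,0,0],[0,0,0],[0,0,0]], grip=[1,1,1])

```text
time_s: 35.35
position: [0.5871, 0.0363, 0.1909]
tcp_rot: [[1.0, 0.003, 0.002], [-0.002, -0.001, 1.0], [0.003, -1.0, -0.001]]
force: [0.1, -0.9, -1.3]
opening: 0.338
```

arm_command(translation=[[0.43,0,-0.18],[0.86,0,-0.354],[0.86,0,-0.354],[0.86,0,-0.354],[0.86,0,-0.354]], rotation=[[0,0,0],[0,0,0],[0,0,0],[0,0,0],[0,0,0]], grip=[1,1,1,1,1])

```text
time_s: 35.85
position: [0.6493, 0.0109, 0.1909]
tcp_rot: [[1.0, -0.005, -0.0], [0.0, 0.001, 1.0], [-0.005, -1.0, 0.001]]
force: [0.3, -0.2, -1.1]
opening: 0.334
```

arm_command(translation=[[0,0.4,0],[0,0.8,0],[0,0.94,0],[0,0.94,0],[0,0.94,0]], rotation=[[0,0,0],[0,0,0],[0,0,0],[0,0,0],[0,0,0]], grip=[1,1,1,1,1])

```text
time_s: 36.35
position: [0.652, 0.0103, 0.1183]
tcp_rot: [[1.0, 0.001, -0.0], [0.0, -0.0, 1.0], [0.001, -1.0, -0.0]]
force: [-0.2, 0.2, -1.0]
opening: 0.334
```

arm_command(translation=[[0,0.2,0],[0,0.3,0],[0,0.34,0],[0,0.34,0],[0,0.34,0]], rotation=[[0,0,0],[0,0,0],[0,0,0],[0,0,0],[0,0,0]], grip=[1,1,1,1,1])

```text
time_s: 36.85
position: [0.6519, 0.0101, 0.0903]
tcp_rot: [[1.0, 0.0, -0.0], [0.0, -0.0, 1.0], [0.0, -1.0, -0.0]]
force: [0.5, 0.3, -0.6]
opening: 0.332
```

arm_command(translation=[[0,0.01,0],[0,0.02,0],[0,0.02,0]], rotation=[[0,0,0],[0,0,0],[0,0,0]], grip=[1,1,1])

```text
time_s: 37.15
position: [0.652, 0.0101, 0.0901]
tcp_rot: [[1.0, 0.001, -0.0], [0.0, -0.0, 1.0], [0.001, -1.0, -0.0]]
force: [-2.3, -0.9, 5.5]
opening: 0.335
```

arm_command(translation=[[0,0,0],[0,0,0],[0,0,0],[0,0,0]], rotation=[[0,0,0],[0,0,0],[0,0,0],[0,0,0]], grip=[0.05,0.05,0.05,0.05])

```text
time_s: 37.55
position: [0.6518, 0.0101, 0.0885]
tcp_rot: [[1.0, -0.0, -0.0], [0.0, 0.0, 1.0], [-0.0, -1.0, 0.0]]
force: [0.7, 0.2, -1.1]
opening: 0.465
```

arm_command(translation=[[0,-0.3,0],[0,-0.7,0],[0,-1,0],[0,-1,0]], rotation=[[0,0,0],[0,0,0],[0,0,0],[0,0,0]], grip=[0.05,0.05,0.05,0.05])

```text
time_s: 37.95
position: [0.6544, 0.0098, 0.1726]
tcp_rot: [[1.0, 0.008, -0.0], [0.0, -0.001, 1.0], [0.008, -1.0, -0.001]]
force: [0.3, 0.5, -0.0]
opening: 0.475
```

arm_command(translation=[[-0.28,0,-0.435],[-0.56,0,-0.87],[-0.56,0,-0.87]], rotation=[[0,0,0],[0,0,0],[0,0,0]], grip=[-0.2,-0.2,-0.2])

```text
time_s: 38.25
position: [0.6037, -0.0626, 0.1673]
tcp_rot: [[1.0, -0.005, 0.004], [-0.004, -0.0, 1.0], [-0.005, -1.0, -0.0]]
force: [0.6, 0.0, 0.9]
opening: 0.584
```

arm_command(translation=[[-0.28,0,-0.435],[-0.56,0,-0.87],[-0.56,0,-0.87]], rotation=[[0,0,0],[0,0,0],[0,0,0]], grip=[-0.2,-0.2,-0.2])

```text
time_s: 38.55
position: [0.5598, -0.1319, 0.1676]
tcp_rot: [[1.0, -0.003, 0.004], [-0.004, 0.0, 1.0], [-0.003, -1.0, 0.0]]
force: [0.3, 0.5, -0.2]
opening: 0.6
```

arm_command(translation=[[-0.28,0,-0.435],[-0.56,0,-0.87],[-0.56,0,-0.87]], rotation=[[0,0,0],[0,0,0],[0,0,0]], grip=[-0.2,-0.2,-0.2])

```text
time_s: 38.85
position: [0.516, -0.2013, 0.168]
tcp_rot: [[1.0, -0.001, 0.004], [-0.004, -0.0, 1.0], [-0.001, -1.0, -0.0]]
force: [0.3, 0.1, 0.5]
opening: 0.601
```

arm_command(translation=[[-0.28,0,-0.435],[-0.56,0,-0.87],[-0.56,0,-0.87]], rotation=[[0,0,0],[0,0,0],[0,0,0]], grip=[-0.2,-0.2,-0.2])

```text
time_s: 39.15
position: [0.472, -0.271, 0.1683]
tcp_rot: [[1.0, 0.0, 0.004], [-0.004, -0.001, 1.0], [0.0, -1.0, -0.001]]
force: [0.6, 0.4, -0.3]
opening: 0.601
```

arm_command(translation=[[-0.28,0,-0.435],[-0.56,0,-0.87],[-0.56,0,-0.87],[-0.56,0,-0.87],[-0.56,0,-0.87]], rotation=[[0,0.08,0],[0,0.167,0],[0,0.167,0],[0,0.167,0],[0,0.167,0]], grip=[-0.2,-0.2,-0.2,-0.2,-0.2])

```text
time_s: 39.65
position: [0.4287, -0.3362, 0.1684]
tcp_rot: [[0.985, -0.0, 0.172], [-0.172, 0.001, 0.985], [-0.0, -1.0, 0.001]]
force: [0.5, 0.2, -0.7]
opening: 0.6
```

```bash
cat >> h.py <<'E'
def board_rattles(T,names,ys):
    R0,t0=brd(BP); out={}
    for nm,y in zip(names,ys):
        u=proj(T,R0@np.array([0,y,.03])+t0)[0]
        m=mask(T[0],nm,roi(u,25),130,30)
        out[nm]=(m.sum(),)+fit([(T,m)],RAT,[0,y,0],lambda p:(R0@Rz(p[2]),R0@np.array([p[0],p[1],.03])+t0))
    return out
E
python3 - <<'E'
from h import *
np.set_printoptions(precision=4,suppress=True)
S=cap('scene');T=cap('top');s=st();print(s['time_s'],s['position'],s['tcp_rot'],s['opening'],s['force'])
for k,v in board_rattles(T,['green','blue'],[-.015,.045]).items():print(k,v)
HUE['yellow']=[(18,40)];print(chock_on_board(T))
HUE['orange']=[(8,15)]
m=mask(T[0],'orange',roi((185,238),24),190,110);print(m.sum(),fit([(T,m)],RAT,(.404,.279,.11),flat(.03)))
a=np.hstack([cv2.resize(x,(400,400),interpolation=cv2.INTER_NEAREST) for x in(S[0][170:310,170:310],T[0][130:270,150:290])]);cv2.imwrite('pics/a11.png',a)
E
```

```text
39.75 [ 0.4287 -0.3362  0.1685] [[ 0.9852 -0.0002  0.1716]
 [-0.1716  0.0009  0.9852]
 [-0.0003 -1.      0.0008]] 0.5949587735386567 [0.3876 0.4417 0.8937]
green (np.int64(342), array([ 0.0033, -0.0127, -0.0134]), np.float64(0.7684314250946045))
blue (np.int64(308), array([-0.0007,  0.0473,  0.035 ]), np.float64(0.682170569896698))
(np.int64(583), (array([-0.0001, -0.0823,  0.0138]), np.float64(0.6140350699424744)))
182 (array([0.403 , 0.2815, 0.0659]), np.float64(0.47831088304519653))
```

arm_command(translation=[[0,0.5,0],[0,1,0],[0,1,0]], rotation=[[0,0,0],[0,0,0],[0,0,0]], grip=[-0.2,-0.2,-0.2])

```text
time_s: 40.05
position: [0.4259, -0.3339, 0.0844]
tcp_rot: [[0.985, -0.007, 0.172], [-0.172, 0.009, 0.985], [-0.009, -1.0, 0.008]]
force: [-0.5, 0.6, -0.3]
opening: 0.6
```

arm_command(translation=[[0,0.3,0],[0,0.55,0],[0,0.69,0],[0,0.69,0],[0,0.69,0]], rotation=[[0,0,0],[0,0,0],[0,0,0],[0,0,0],[0,0,0]], grip=[-0.2,-0.2,-0.2,-0.2,1])

```text
time_s: 40.55
position: [0.4285, -0.3382, 0.0346]
tcp_rot: [[0.985, 0.001, 0.173], [-0.173, -0.001, 0.985], [0.001, -1.0, -0.001]]
force: [-0.6, 0.1, 0.4]
opening: 0.565
```

arm_command(translation=[[0,0,0],[0,0,0],[0,0,0],[0,0,0]], rotation=[[0,0,0],[0,0,0],[0,0,0],[0,0,0]], grip=[1,1,1,1])

```text
time_s: 40.95
position: [0.4281, -0.3382, 0.0343]
tcp_rot: [[0.985, 0.001, 0.174], [-0.174, -0.001, 0.985], [0.001, -1.0, -0.001]]
force: [0.1, 0.4, 5.3]
opening: 0.333
```

arm_command(translation=[[0,0,0],[0,-0.3,0],[0,-0.6,0],[0,-1,0],[0,-1,0]], rotation=[[0,0,0],[0,0,0],[0,0,0],[0,0,0],[0,0,0]], grip=[1,1,1,1,1])

```text
time_s: 41.45
position: [0.4294, -0.3397, 0.1167]
tcp_rot: [[0.985, 0.005, 0.174], [-0.174, -0.006, 0.985], [0.006, -1.0, -0.005]]
force: [0.3, -0.4, -1.7]
opening: 0.332
```

arm_command(translation=[[0,-0.5,0],[0,-1,0],[0,-1,0],[0,-1,0],[0,-1,0]], rotation=[[0,-0.085,0],[0,-0.167,0],[0,-0.167,0],[0,-0.167,0],[0,-0.167,0]], grip=[1,1,1,1,1])

```text
time_s: 41.95
position: [0.4267, -0.3367, 0.1917]
tcp_rot: [[1.0, -0.003, 0.001], [-0.001, 0.003, 1.0], [-0.003, -1.0, 0.003]]
force: [-1.2, -0.3, -2.6]
opening: 0.332
```

arm_command(translation=[[0.23,0,0.43],[0.46,0,0.853],[0.46,0,0.853]], rotation=[[0,0,0],[0,0,0],[0,0,0]], grip=[1,1,1])

```text
time_s: 42.25
position: [0.4643, -0.2647, 0.1911]
tcp_rot: [[1.0, -0.004, -0.003], [0.003, 0.006, 1.0], [-0.004, -1.0, 0.006]]
force: [-0.8, 0.1, -2.1]
opening: 0.336
```

arm_command(translation=[[0.23,0,0.43],[0.46,0,0.853],[0.46,0,0.853]], rotation=[[0,0,0],[0,0,0],[0,0,0]], grip=[1,1,1])

```text
time_s: 42.55
position: [0.5014, -0.1974, 0.1916]
tcp_rot: [[1.0, -0.003, -0.004], [0.004, 0.004, 1.0], [-0.003, -1.0, 0.004]]
force: [-0.1, -0.2, -1.9]
opening: 0.337
```

arm_command(translation=[[0.23,0,0.43],[0.46,0,0.853],[0.46,0,0.853]], rotation=[[0,0,0],[0,0,0],[0,0,0]], grip=[1,1,1])

```text
time_s: 42.85
position: [0.5386, -0.1301, 0.1919]
tcp_rot: [[1.0, -0.002, -0.004], [0.004, 0.002, 1.0], [-0.002, -1.0, 0.002]]
force: [0.3, 0.2, -1.7]
opening: 0.335
```

arm_command(translation=[[0.23,0,0.43],[0.46,0,0.853],[0.46,0,0.853]], rotation=[[0,0,0],[0,0,0],[0,0,0]], grip=[1,1,1])

```text
time_s: 43.15
position: [0.5758, -0.0626, 0.1922]
tcp_rot: [[1.0, -0.001, -0.003], [0.003, 0.001, 1.0], [-0.001, -1.0, 0.001]]
force: [-0.4, -0.6, -1.6]
opening: 0.337
```

arm_command(translation=[[0.23,0,0.43],[0.46,0,0.853],[0.46,0,0.853]], rotation=[[0,0,0],[0,0,0],[0,0,0]], grip=[1,1,1])

```text
time_s: 43.45
position: [0.6129, 0.0053, 0.1923]
tcp_rot: [[1.0, 0.0, -0.003], [0.003, 0.001, 1.0], [0.0, -1.0, 0.001]]
force: [-0.2, -0.6, -1.3]
opening: 0.336
```

arm_command(translation=[[0.23,0,0.43],[0.46,0,0.853],[0.46,0,0.853],[0.46,0,0.853],[0.46,0,0.853]], rotation=[[0,0,0],[0,0,0],[0,0,0],[0,0,0],[0,0,0]], grip=[1,1,1,1,1])

```text
time_s: 43.95
position: [0.6474, 0.0696, 0.1925]
tcp_rot: [[1.0, -0.003, 0.001], [-0.001, -0.001, 1.0], [-0.003, -1.0, -0.001]]
force: [-0.2, 0.3, -1.5]
opening: 0.333
```

arm_command(translation=[[0,0.4,0],[0,0.8,0],[0,0.85,0],[0,0.85,0],[0,0.85,0]], rotation=[[0,0,0],[0,0,0],[0,0,0],[0,0,0],[0,0,0]], grip=[1,1,1,1,1])

```text
time_s: 44.45
position: [0.6496, 0.0707, 0.127]
tcp_rot: [[1.0, 0.002, 0.001], [-0.001, -0.0, 1.0], [0.002, -1.0, -0.0]]
force: [0.5, -1.0, -1.7]
opening: 0.336
```

arm_command(translation=[[0,0.2,0.01],[0,0.28,0.01],[0,0.32,0.01],[0,0.32,0.01],[0,0.32,0.01]], rotation=[[0,0,0],[0,0,0],[0,0,0],[0,0,0],[0,0,0]], grip=[1,1,1,1,1])

```text
time_s: 44.95
position: [0.648, 0.0724, 0.1004]
tcp_rot: [[1.0, -0.001, -0.0], [0.0, -0.0, 1.0], [-0.001, -1.0, -0.0]]
force: [-3.6, 0.1, 3.3]
opening: 0.336
```

arm_command(translation=[[0,0.01,0],[0,0.02,0],[0,0.02,0]], rotation=[[0,0,0],[0,0,0],[0,0,0]], grip=[1,1,1])

```text
time_s: 45.25
position: [0.648, 0.0724, 0.1003]
tcp_rot: [[1.0, -0.001, -0.001], [0.001, -0.0, 1.0], [-0.001, -1.0, -0.0]]
force: [-5.0, -0.5, 10.8]
opening: 0.338
```

arm_command(translation=[[0,0,0],[0,0,0],[0,0,0],[0,0,0]], rotation=[[0,0,0],[0,0,0],[0,0,0],[0,0,0]], grip=[0.05,0.05,0.05,0.05])

```text
time_s: 45.65
position: [0.6488, 0.0724, 0.098]
tcp_rot: [[1.0, 0.0, -0.0], [0.0, 0.0, 1.0], [0.0, -1.0, 0.0]]
force: [-0.4, -0.1, 0.2]
opening: 0.469
```

arm_command(translation=[[0,-0.3,0],[0,-0.7,0],[0,-1,0],[0,-1,0]], rotation=[[0,0,0],[0,0,0],[0,0,0],[0,0,0]], grip=[0.05,0.05,0.05,0.05])

```text
time_s: 46.05
position: [0.6514, 0.0723, 0.1821]
tcp_rot: [[1.0, 0.009, -0.0], [0.0, -0.0, 1.0], [0.009, -1.0, -0.0]]
force: [0.3, 0.0, 0.1]
opening: 0.479
```

Run:
```python
from h import *
np.set_printoptions(precision=4,suppress=True)
S=cap('scene');T=cap('top');s=st();print(s['time_s'],s['position'],s['opening'],s['force'])
m=mask(T[0],'orange',roi((185,238),24));print(m.sum(),fit([(T,m)],RAT,(.404,.279,.11),flat(.03)))
a=np.hstack([cv2.resize(x,(400,400),interpolation=cv2.INTER_NEAREST) for x in(S[0][170:310,220:360],T[0][130:310,130:310])]);cv2.imwrite('pics/a12.png',a)
```

```text
46.15 [0.6486 0.0724 0.1783] 0.47772311629927156 [-0.369   0.1811 -0.7559]
0 (array([0.404, 0.279, 0.11 ]), np.float64(0.0))
```

View pics/a12.png

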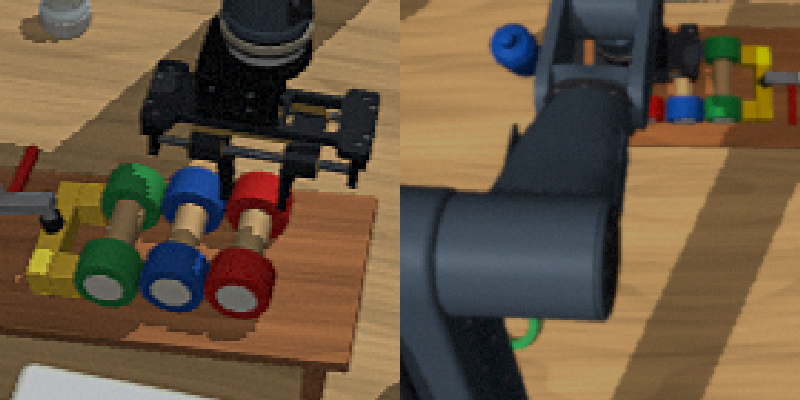

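arm_command(translation=[[-0.38,0,0.32],[-0.764,0,0.646],[-0.764,0,0.646]], rotation=[[0,0,0],[0,0,0],[0,0,0]], grip=[0.05,-0.6,-0.6])

```text
time_s: 46.45
position: [0.5808, 0.1268, 0.1757]
tcp_rot: [[1.0, -0.011, -0.003], [0.003, 0.001, 1.0], [-0.011, -1.0, 0.001]]
force: [-0.1, -0.3, -0.4]
opening: 0.577
```

arm_command(translation=[[-0.38,0,0.32],[-0.764,0,0.646],[-0.764,0,0.646]], rotation=[[0,0,0],[0,0,0],[0,0,0]], grip=[-0.6,-0.6,-0.6])

```text
time_s: 46.75
position: [0.5206, 0.1777, 0.1764]
tcp_rot: [[1.0, -0.009, -0.003], [0.003, -0.0, 1.0], [-0.009, -1.0, -0.0]]
force: [0.0, -0.6, -0.8]
opening: 0.78
```

arm_command(translation=[[-0.38,0,0.32],[-0.764,0,0.646],[-0.764,0,0.646]], rotation=[[0,0,0],[0,0,0],[0,0,0]], grip=[-0.6,-0.6,-0.6])

```text
time_s: 47.05
position: [0.4606, 0.2287, 0.1769]
tcp_rot: [[1.0, -0.007, -0.004], [0.004, -0.001, 1.0], [-0.007, -1.0, -0.001]]
force: [-0.5, -0.6, 0.1]
opening: 0.8
```

arm_command(translation=[[-0.38,0,0.32],[-0.764,0,0.646],[-0.764,0,0.646],[-0.764,0,0.646],[-0.764,0,0.646]], rotation=[[0,-0.05,0],[0,-0.105,0],[0,-0.105,0],[0,-0.105,0],[0,-0.105,0]], grip=[-0.6,-0.6,-0.6,-0.6,-0.6])

```text
time_s: 47.55
position: [0.4058, 0.2786, 0.178]
tcp_rot: [[0.994, 0.001, -0.109], [0.109, -0.0, 0.994], [0.001, -1.0, -0.0]]
force: [0.8, -0.8, -0.3]
opening: 0.799
```

Run:
```python
from h import *
np.set_printoptions(precision=4,suppress=True)
S=cap('scene');s=st();print(s['time_s'],s['position'],s['tcp_rot'],s['opening'])
m=mask(S[0],'orange',roi((390,218),29));print(m.sum(),fit([(S,m)],RAT,(.404,.279,.11),flat(.03)))
```

```text
47.6 [0.4058 0.2785 0.1781] [[ 0.9941  0.0011 -0.1083]
 [ 0.1083  0.      0.9941]
 [ 0.0011 -1.     -0.0001]] 0.7994652244546004
561 (array([0.401 , 0.2766, 0.1051]), np.float64(0.6948561072349548))
```

arm_command(translation=[[0,0.5,0],[0,1,0],[0,1,0]], rotation=[[0,0,0],[0,0,0],[0,0,0]], grip=[-0.6,-0.6,-0.6])

```text
time_s: 47.9
position: [0.4022, 0.2769, 0.0941]
tcp_rot: [[0.994, -0.01, -0.108], [0.108, -0.004, 0.994], [-0.01, -1.0, -0.003]]
force: [-1.0, 0.4, 0.7]
opening: 0.8
```

arm_command(translation=[[0,0.4,0],[0,0.7,0],[0,0.81,0],[0,0.81,0],[0,0.81,0]], rotation=[[0,0,0],[0,0,0],[0,0,0],[0,0,0],[0,0,0]], grip=[-0.6,-0.6,-0.6,-0.6,1])

```text
time_s: 48.4
position: [0.4052, 0.2792, 0.0348]
tcp_rot: [[0.994, 0.002, -0.109], [0.109, 0.001, 0.994], [0.002, -1.0, 0.001]]
force: [0.3, 0.1, 0.3]
opening: 0.77
```

arm_command(translation=[[0,0,0],[0,0,0],[0,0,0],[0,0,0],[0,0,0]], rotation=[[0,0,0],[0,0,0],[0,0,0],[0,0,0],[0,0,0]], grip=[1,1,1,1,1])

```text
time_s: 48.9
position: [0.4041, 0.2791, 0.0337]
tcp_rot: [[0.994, 0.0, -0.11], [0.11, 0.0, 0.994], [0.0, -1.0, 0.0]]
force: [0.4, 1.3, -0.8]
opening: 0.345
```

arm_command(translation=[[0,0,0],[0,-0.3,0],[0,-0.6,0],[0,-1,0],[0,-1,0]], rotation=[[0,0,0],[0,0,0],[0,0,0],[0,0,0],[0,0,0]], grip=[1,1,1,1,1])

```text
time_s: 49.4
position: [0.406, 0.2799, 0.1164]
tcp_rot: [[0.994, 0.006, -0.11], [0.11, 0.003, 0.994], [0.007, -1.0, 0.002]]
force: [1.1, -0.1, -1.4]
opening: 0.335
```

arm_command(translation=[[0,-0.5,0],[0,-1,0],[0,-1,0],[0,-1,0],[0,-1,0]], rotation=[[0,0.05,0],[0,0.105,0],[0,0.105,0],[0,0.105,0],[0,0.105,0]], grip=[1,1,1,1,1])

```text
time_s: 49.9
position: [0.4028, 0.2785, 0.1919]
tcp_rot: [[1.0, -0.003, -0.0], [0.0, -0.001, 1.0], [-0.003, -1.0, -0.001]]
force: [-0.7, 0.3, -2.0]
opening: 0.336
```

arm_command(translation=[[0.39,0,-0.23],[0.772,0,-0.46],[0.772,0,-0.46]], rotation=[[0,0,0],[0,0,0],[0,0,0]], grip=[1,1,1])

```text
time_s: 50.2
position: [0.4697, 0.2405, 0.1919]
tcp_rot: [[1.0, 0.002, 0.003], [-0.003, -0.001, 1.0], [0.002, -1.0, -0.001]]
force: [-0.4, -0.0, -0.9]
opening: 0.337
```

arm_command(translation=[[0.39,0,-0.23],[0.772,0,-0.46],[0.772,0,-0.46]], rotation=[[0,0,0],[0,0,0],[0,0,0]], grip=[1,1,1])

```text
time_s: 50.5
position: [0.5311, 0.2035, 0.1918]
tcp_rot: [[1.0, 0.002, 0.003], [-0.003, -0.001, 1.0], [0.002, -1.0, -0.001]]
force: [0.1, -0.3, -0.8]
opening: 0.338
```

arm_command(translation=[[0.39,0,-0.23],[0.772,0,-0.46],[0.772,0,-0.46]], rotation=[[0,0,0],[0,0,0],[0,0,0]], grip=[1,1,1])

```text
time_s: 50.8
position: [0.5924, 0.1667, 0.1919]
tcp_rot: [[1.0, 0.002, 0.003], [-0.003, -0.001, 1.0], [0.002, -1.0, -0.001]]
force: [-0.9, 0.8, -1.0]
opening: 0.334
```

arm_command(translation=[[0.39,0,-0.23],[0.772,0,-0.46],[0.772,0,-0.46],[0.772,0,-0.46],[0.772,0,-0.46]], rotation=[[0,0,0],[0,0,0],[0,0,0],[0,0,0],[0,0,0]], grip=[1,1,1,1,1])

```text
time_s: 51.3
position: [0.6486, 0.1329, 0.192]
tcp_rot: [[1.0, -0.005, -0.001], [0.001, 0.0, 1.0], [-0.005, -1.0, 0.0]]
force: [-0.2, -0.4, -2.0]
opening: 0.335
```

arm_command(translation=[[0,0.3,0],[0,0.6,0],[0,0.75,0],[0,0.75,0],[0,0.75,0]], rotation=[[0,0,0],[0,0,0],[0,0,0],[0,0,0],[0,0,0]], grip=[1,1,1,1,1])

```text
time_s: 51.8
position: [0.6509, 0.1324, 0.1339]
tcp_rot: [[1.0, -0.0, -0.001], [0.001, 0.0, 1.0], [-0.0, -1.0, 0.0]]
force: [-0.1, -0.3, -0.7]
opening: 0.335
```

arm_command(translation=[[0,0.2,0],[0,0.28,0],[0,0.31,0],[0,0.31,0],[0,0.31,0]], rotation=[[0,0,0],[0,0,0],[0,0,0],[0,0,0],[0,0,0]], grip=[1,1,1,1,1])

```text
time_s: 52.3
position: [0.6514, 0.1318, 0.1088]
tcp_rot: [[1.0, 0.001, -0.0], [0.0, -0.0, 1.0], [0.001, -1.0, -0.0]]
force: [0.1, 0.8, -2.4]
opening: 0.336
```

arm_command(translation=[[0,0.01,0],[0,0.02,0],[0,0.02,0]], rotation=[[0,0,0],[0,0,0],[0,0,0]], grip=[1,1,1])

```text
time_s: 52.6
position: [0.6515, 0.1319, 0.1081]
tcp_rot: [[1.0, 0.001, -0.0], [0.0, -0.0, 1.0], [0.001, -1.0, -0.0]]
force: [-0.8, -0.3, 4.8]
opening: 0.337
```

Release, rise, and back off for a final check.

arm_command(translation=[[0,0,0],[0,0,0],[0,0,0],[0,0,0]], rotation=[[0,0,0],[0,0,0],[0,0,0],[0,0,0]], grip=[0.05,0.05,0.05,0.05])

```text
time_s: 53.0
position: [0.651, 0.1319, 0.1068]
tcp_rot: [[1.0, -0.0, -0.0], [0.0, 0.0, 1.0], [-0.0, -1.0, 0.0]]
force: [-0.3, -0.4, 0.6]
opening: 0.471
```

arm_command(translation=[[0,-0.3,0],[0,-0.7,0],[0,-1,0],[0,-1,0]], rotation=[[0,0,0],[0,0,0],[0,0,0],[0,0,0]], grip=[0.05,0.05,0.05,0.05])

```text
time_s: 53.4
position: [0.6538, 0.132, 0.1912]
tcp_rot: [[1.0, 0.008, -0.0], [0.0, 0.0, 1.0], [0.008, -1.0, 0.0]]
force: [0.0, -0.2, 0.2]
opening: 0.474
```

arm_command(translation=[[-0.5,-0.3,0.4],[-0.9,-0.5,0.8],[-0.9,-0.5,0.8]], rotation=[[0,0,0],[0,0,0],[0,0,0]], grip=[0.05,0.05,0.05])

```text
time_s: 53.7
position: [0.5751, 0.1991, 0.2278]
tcp_rot: [[1.0, -0.003, -0.004], [0.004, 0.001, 1.0], [-0.003, -1.0, 0.001]]
force: [0.7, -0.2, -0.4]
opening: 0.475
```

arm_command(translation=[[-0.5,0,0.4],[-0.9,0,0.8],[-0.9,0,0.8]], rotation=[[0,0,0],[0,0,0],[0,0,0]], grip=[0.05,0.05,0.05])

```text
time_s: 54.0
position: [0.5018, 0.2624, 0.2257]
tcp_rot: [[1.0, -0.006, -0.005], [0.005, -0.0, 1.0], [-0.006, -1.0, -0.0]]
force: [-0.2, -1.4, -0.1]
opening: 0.474
```

arm_command(translation=[[-0.5,0,0.4],[-0.9,0,0.8],[-0.9,0,0.8],[-0.9,0,0.8],[-0.9,0,0.8]], rotation=[[0,0,0],[0,0,0],[0,0,0],[0,0,0],[0,0,0]], grip=[0.05,0.05,0.05,0.05,0.05])

```text
time_s: 54.5
position: [0.4366, 0.3232, 0.2267]
tcp_rot: [[1.0, 0.001, 0.001], [-0.001, -0.0, 1.0], [0.001, -1.0, -0.0]]
force: [0.4, 0.6, -0.4]
opening: 0.475
```

Run:
```python
from h import *
np.set_printoptions(precision=4,suppress=True)
S=cap('scene');T=cap('top');s=st();print(s['time_s'],s['position'],s['opening'],s['force'])
for k,v in board_rattles(T,['green','blue','red','orange'],[-.015,.045,.105,.165]).items():print(k,v)
n=(T[0][120:210,190:350]);a=np.vstack([cv2.resize(n,(530,298),interpolation=cv2.INTER_CUBIC),cv2.resize(S[0][200:310,165:360],(530,299),interpolation=cv2.INTER_CUBIC)])
cv2.imwrite('pics/a13.png',a)
for th in('teether','hairbrush','cream','elephant','sippy'):
  for n in('top','scene'):print(n,th,[(np.array(r['point'])*[560,420]).round(1).tolist() for r in models.spot_point(n,th)[:1]])
```

```text
54.6 [0.4366 0.3229 0.2269] 0.47347256081612693 [ 0.7298  0.4707 -0.5353]
green (np.int64(341), array([ 0.0028, -0.0131, -0.0061]), np.float64(0.763397216796875))
blue (np.int64(322), array([0.0003, 0.0479, 0.0111]), np.float64(0.7103629112243652))
red (np.int64(353), array([-0.0006,  0.1086,  0.0117]), np.float64(0.7557169795036316))
orange (np.int64(1367), array([ 0.008 ,  0.1799, -0.0015]), np.float64(0.30877459049224854))
top teether [[186.6, 274.9]]
scene teether [[398.8, 197.3]]
top hairbrush [[371.3, 205.1]]
scene hairbrush [[161.0, 217.9]]
top cream [[323.9, 269.5]]
scene cream [[241.3, 176.2]]
top elephant [[355.0, 165.7]]
scene elephant [[164.5, 252.8]]
top sippy [[185.6, 154.9]]
scene sippy [[383.5, 308.9]]
```

View pics/a13.png

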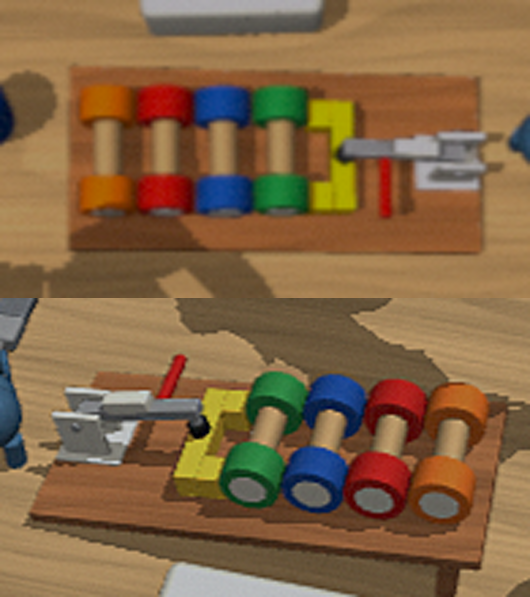

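Run:
```python
from h import *
T=cap('top');HUE['yellow']=[(22,40)];print(chock_on_board(T,26))
HUE['orange']=[(6,16)];R0,t0=brd(BP);m=mask(T[0],'orange',roi(proj(T,R0@np.array([0,.165,.03])+t0)[0],25),200,150)
print(m.sum(),fit([(T,m)],RAT,[0,.165,0],lambda p:(R0@Rz(p[2]),R0@np.array([p[0],p[1],.03])+t0)))
print(bot.hand_in())
```

```text
(np.int64(392), (array([ 0.00222257, -0.08295528,  0.02313295]), np.float64(0.7637636065483093)))
213 (array([ 0.0068209 ,  0.17536862, -0.09343441]), np.float64(0.44092828035354614))
the job is handed in; nothing more can be done
None
```

The job is handed in at about 55 s of the 210 s allowed. I swung the hold-down arm right back and set the chock on the board with its feet uphill. Then I swung the arm over onto the chock and laid green, blue, red and orange in a row uphill of it. The pink look-alikes were left alone.

**Chock:** the last fit put it at about (2, -83) mm in the board frame, 0.02 rad off square, with the arm's pad on the middle of its crossbar.

**Rattles:** by the top camera, green, blue and red lay at about -13, 48 and 109 mm uphill. All three were within 3 mm of the centre line and about 0.01 rad of square.

**Orange:** its colour is too close to the board's, so its fit was unreliable. Two fits disagreed: about 180 mm uphill with 0.00 rad of skew, and 175 mm with -0.09 rad. By the release pose it lies near 167–170 mm. The last picture shows it square, touching red and in line with the rest.

**Scene-camera fits:** they overlapped poorly (0.4–0.7) because of shading and the grey end caps, and sat 2–4 mm from the top-camera fits, so I went by the top camera.

**Bystanders:** the networks' points on them moved by no more than about 5 pixels, within their usual scatter. I saw no grip slip and no knock to the chock.

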